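# Hold the bean scoop under the dark-roast silo

### The job

Draw the aluminium bean scoop out of its slanted holder, turn it level with its open bowl facing up, and hold it so that the middle of the bowl is a few centimetres straight below the chute of the silo with the dark beans, ready for a colleague to open the gate. Do not bump either silo and leave the cup, the tamper and the pitcher where they stand. The job finishes while you are still holding the scoop there, level and still in the gripper, touching nothing else.

Things in the scene. Friction and masses are not known exactly. Their poses are not given: they have to be found in the camera images.
- scoop: Cast aluminium bean scoop, 0.17 kg, loose. x runs from handle to front lip, y across, z out of the open bowl (z up = level). Origin: back edge of the bowl's flat underside, mid-width. Bowl: x 0 to 105 mm, 76 mm wide, z 0 to 48, walls 3 mm. Handle: flat-sided bar 22 mm wide (y), 16 mm thick (z 22 to 38), back to x = -113. Starts lip-down in the holder, handle up, leaning as the pocket does.
- scoop_grip (a point): Point in the middle of the scoop's handle section, at (-60, 0, 30) mm in the scoop's frame, 60 mm behind the bowl: a good place to pinch the handle across its 22 mm width (y). At the start about 0.19 m above the counter.
- scoop_bowl (a point): Middle of the bowl's open top, level with its rim, at (45, 0, 48) mm in the scoop's frame.
- holder: Fixed holder: black pocket on a steel foot 130 x 110 mm. Origin on the counter under the pocket; z up; the scoop's handle leans to its -x (the robot's side), the bowl opens to its +x. Pocket leans 30 degrees from vertical to -x; inside 54 x 84 mm, 80 mm deep (50 on the +x side), floor 36 mm up. Scoop play: 4 mm each side, 6 mm in thickness. Draw it 110 mm along the slant (its own -x) to clear.
- holder_mouth (a point): Middle of the pocket's mouth, on the pocket's centre line, 80 mm up the slant from its inner floor.
- silo_dark: Fixed silo of DARK brown beans: clear tube, 120 mm diameter, black lid, 0.539 m high. Origin on the counter straight below the chute; -x is its open front (to the robot). Base plate 12 mm thick, x -65 to 105, 180 mm wide; 16 mm legs at x 75, y +-80 mm. Funnel 54 mm wide at 0.285 m height, 128 mm at 0.328. Gate knob on the -y side, 76 mm out, at 0.28. Black chute, 48 mm diameter, below the funnel.
- silo_dark_chute (a point): Centre of the open lower end of the dark silo's chute, 0.250 m above the counter.
- silo_light: Fixed silo of the same build filled with LIGHT tan beans: not the one to use. It may stand on either side of the dark one.
- cup: Green ceramic mug, 82 mm diameter, 68 mm high; leave alone. Origin: centre of its underside.
- tamper: Dark red tamper, 58 mm base, 91 mm high; leave alone. Origin: centre of its underside.
- pitcher: Steel milk pitcher, 92 mm diameter, 100 mm high, with a side handle; leave alone. Origin: centre of its underside.
Mind the look-alikes: they are no part of the job. Leave any yellow look-alike of the holder alone. There is more than one size of the scoop; the one meant has the size given above.

How it is judged:
By the outcome, as a careful person would: the job done as asked, in the order asked, and still so for the second after the job is handed in, while the arm keeps its last pose, push and grip.
It also fails if it takes over 48 s, if anything falls off the work surface, if the arm or the gripper's body presses on something with over 40 N, if the wrist force passes 120 N, or if a joint passes its speed limit or range.

### The arm

A 7-joint arm with a two-finger parallel gripper is mounted at the origin on the work surface. World frame = base frame: x ahead of the robot, y to its left, z up, the work surface at z = 0. Lengths are in m, angles in rad, forces in N, time in s.
With the tool pointing down it reaches from about 0.35 to 0.9 m from the base axis. Payload 8.1 kg.
Tool frame: the origin (TCP) lies between the finger pads; the fingertips stand 8 mm ahead of it and the grasp point (between the pads) lies 11 mm behind it (bot.finger_overhang is the distance from the TCP to the fingertips, in m); z points along the fingers, y is the direction in which the jaws open and shut (so a half turn about z gives the same grasp; the last joint's range is limited). The gripper opens to 92 mm and grips with 3 to 60 N. Pads are 19 mm wide; open, the fingers measure 130 mm over their backs; the gripper's body (75 mm by 190 mm) begins 47 mm behind the grasp point.
Start: joints at [-1.441, 0.434, 0.025, 1.573, -0.012, 1.134, -0.075], TCP at [0.144, 0.608, 0.235] pointing down, gripper open.
Joint ranges: [-2.62, 2.62], [-0.44, 2.09], [-1.27, 1.32], [0.08, 2.57], [-1.32, 4.46], [0.12, 2], [-2.74, 2.74]. Speed limits (rad/s): [2.22, 2.22, 3.01, 3.01, 3.14, 3.14, 3.14].

### API

Orientations are given as a unit quaternion [x, y, z, w].
In Python, from workcell import bot, viewer, sign_off gives the robot as it stands.
- The arm moves only by the tool apply_moves, never from a script. Its argument "series" is a list of rows, each a list of 3 entries, a list of its own where there are three numbers: the turn, a rotation vector about the tool's x, y, z in degrees, then the shift along the tool's x, y, z in cm, then the opening, from 0 (shut) to 1 (fully open). In form: [[[wx, wy, wz], [x, y, z], fingers], ...]. A call has 1 to 8 rows; each row is the pose to reach, as a shift and turn from the pose commanded when the call began, along the tool's axes at that moment; what a row does not reach only later rows make up. A row lasts 1/8 s, in which the tool goes at most 62.5 mm and 10.7 degrees, less where a joint would pass 70% of its speed; a pose out of reach is approached as far as the arm can. A call with a gripper value outside its range is refused whole. The fingers move at their own pace and stop on an object; "newtons" is the grip in N (left out, the last holds). Time passes only in rows, so rows that repeat a pose let the fingers close. It gives the time, the measured TCP pose, the force and the opening at its end, in the units of the state.
- bot.observe(): the state, without advancing time (a new reading comes with each control period).
- viewer.grab_frame(name): name is "scene" or "top" or "wrist"; returns the picture (420x560x3 uint8, red, green, blue); there is no depth.
- viewer.camera_model(name): a dict with "mtx" (3x3 intrinsics, pixels), "D" ([k1, k2, p1, p2, k3] as OpenCV has them; the pictures are not rectified), "R" (3x3) and "t" (3): a world point X has camera coordinates R X + t; the wrist camera has in their place "mount" (4x4, takes a point from camera to tool coordinates, whose origin is the TCP and whose axes are the flange's). Camera axes: x right, y down, z forward; pixel columns grow to the right and rows downward; lengths in m; the calibration is good to about 2 mm. A picture is of the moment at which its call begins: read the wrist's pose just before it. camera_model takes no time and is no camera call.
- sign_off(): hands the job in, once; it reports no verdict.
The state is a dict: "clock": time; "joint_positions": joint angles; "qd": joint speeds; "effort": joint torques, N m; "tcp_pos": TCP position; "tcp_rot": TCP orientation; "contact_force": force on the tool from outside, world axes, zero at the start; "moment": the same for the moment, N m; "gripper_width": finger opening in m.
Only numpy, scipy, OpenCV 4.12 (cv2) and the standard library are available. Lean on these libraries where they do the work, as an engineer would, in place of code of your own. Each camera call takes 0.05 s, during which the arm holds its last target.

## Working session

There is one attempt and no reset: what is moved stays moved. The work goes in short steps, Python scripts to look and compute and a tool call to move; the robot and the scene stay as the last step left them, time stands still between calls to the robot, and variables do not carry over. Pictures are saved under pics/ and viewed, and the job is handed in when it is done.

Besides the shell and the picture viewer there is one more tool, called after ">>>" as name(argument=value, ...) on one line, values as JSON. apply_moves: Moves the arm, as the interface text tells. Its arguments: {"type":"object","properties":{"series":{"type":"array"},"newtons":{"type":"number"}},"required":["series"]}

```bash
mkdir -p pics; ls
python3 - <<'E'
from workcell import bot, viewer
import cv2, numpy as np
s=bot.observe()
for k,v in s.items(): print(k,np.round(v,4))
print(bot.finger_overhang)
for n in ["scene","top","wrist"]:
    cv2.imwrite(f"pics/{n}0.png",viewer.grab_frame(n)[:,:,::-1])
    print(n,{k:np.round(v,4).tolist() for k,v in viewer.camera_model(n).items()})
E
```

```text
pics
clock 0.0
joint_positions [-1.4406  0.4352  0.0249  1.5741 -0.0116  1.134  -0.0751]
qd [-0.001  -0.0017 -0.     -0.0011 -0.0015 -0.0001 -0.0021]
effort [ 3.00000e-04 -6.67842e+01  9.85800e-01 -3.14457e+01 -6.03000e-02
  4.29000e-02  1.00000e-04]
tcp_pos [0.1441 0.6076 0.2339]
tcp_rot [ 1.161e-01  9.932e-01 -8.000e-04 -0.000e+00]
contact_force [ 0.1262 -0.1503 -0.9039]
moment [-0.0527  0.0024  0.0163]
gripper_width 0.0914
0.008
scene {'mtx': [[384.0188, 0.0, 273.849], [0.0, 384.0188, 211.4257], [0.0, 0.0, 1.0]], 'D': [-0.1106, 0.0, 0.0, 0.0, 0.0], 'R': [[-0.8423, 0.5387, -0.0207], [0.348, 0.5139, -0.7841], [-0.4117, -0.6677, -0.6202]], 't': [0.3696, -0.1332, 1.4698]}
top {'mtx': [[525.8431, 0.0, 283.0293], [0.0, 525.8431, 209.361], [0.0, 0.0, 1.0]], 'D': [-0.0747, 0.0, 0.0, 0.0, 0.0], 'R': [[-0.0209, -0.9996, -0.0176], [-0.9937, 0.0228, -0.1099], [0.1103, 0.0152, -0.9938]], 't': [0.181, 0.5384, 1.7133]}
wrist {'mtx': [[336.8241, 0.0, 280.1449], [0.0, 336.8241, 214.2198], [0.0, 0.0, 1.0]], 'D': [-0.0148, 0.0, 0.0, 0.0, 0.0], 'mount': [[-0.0002, -0.9537, -0.3006, 0.0823], [1.0, -0.0001, -0.0003, -0.0008], [0.0002, -0.3006, 0.9537, -0.1492], [0.0, 0.0, 0.0, 1.0]]}
```

View pics/scene0.png

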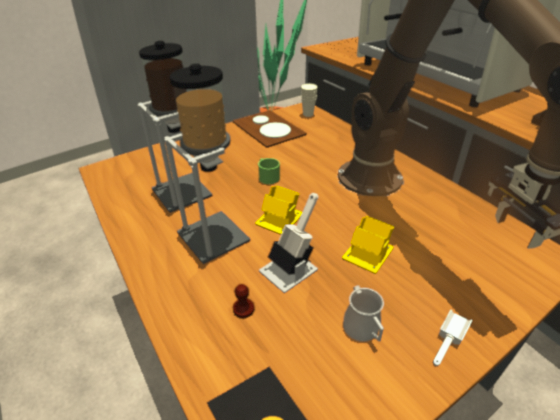

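View pics/top0.png

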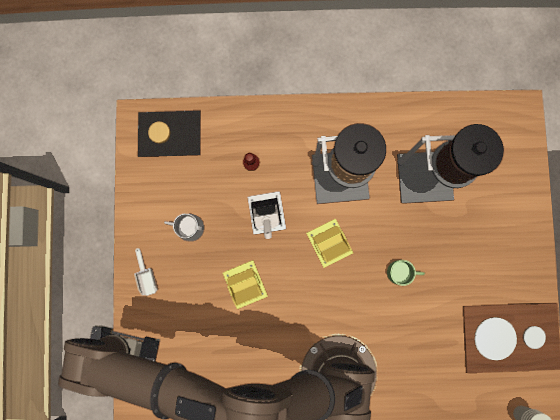

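View pics/wrist0.png

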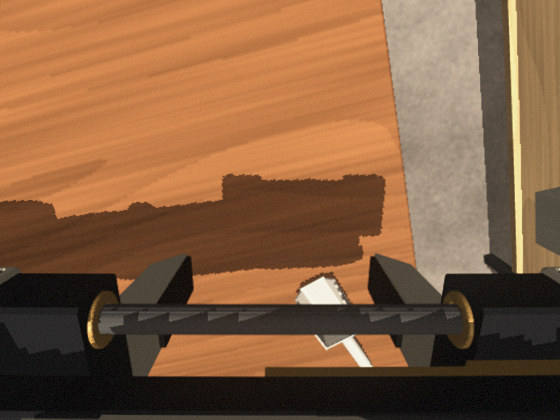

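The scene and top views show these candidates:
- **Scoop:** the one in the black holder is at scene (297,235), top (266,220). A small loose scoop lies on the counter at scene (455,335), top (146,275).
- **Yellow holders:** scene (280,207) and (370,245). These are decoys.
- **Silos:** dark is the far one, scene (165,85), top (476,150). Light is scene (202,120), top (360,148).

I choose the scoop in the black holder and the silo on the right in the top view. Next I'll check both in close crops.

```bash
cat > h.py <<'E'
import numpy as np, cv2
from workcell import bot, viewer
from scipy.spatial.transform import Rotation as Ro
def cam(n):
    m=viewer.camera_model(n); K=np.array(m["mtx"]);D=np.array(m["D"])
    if "R" in m: return K,D,np.array(m["R"]),np.array(m["t"])
    s=bot.observe(); M=np.array(m["mount"]); Rt=Ro.from_quat(s["tcp_rot"]).as_matrix()
    Rc=Rt@M[:3,:3]; c=Rt@M[:3,3]+np.array(s["tcp_pos"])
    return K,D,Rc.T,-Rc.T@c
def ray(c,px):
    K,D,R,t=c
    p=cv2.undistortPoints(np.array(px,float).reshape(-1,1,2),K,D).reshape(-1,2)
    d=np.c_[p,np.ones(len(p))]@R
    return -R.T@t, d/np.linalg.norm(d,axis=1,keepdims=True)
def plane(c,px,z):
    o,d=ray(c,px); return o+d*((z-o[2])/d[:,2])[:,None]
def tri(c1,p1,c2,p2):
    o1,d1=ray(c1,p1);o2,d2=ray(c2,p2);out=[]
    for a,b in zip(d1,d2):
        A=np.c_[a,-b];s=np.linalg.lstsq(A,o2-o1,rcond=None)[0]
        P,Q=o1+a*s[0],o2+b*s[1]; out.append(np.r_[(P+Q)/2,np.linalg.norm(P-Q)])
    return np.array(out)
def proj(c,X):
    K,D,R,t=c
    return cv2.projectPoints(np.array(X,float).reshape(-1,3),cv2.Rodrigues(R)[0],t,K,D)[0].reshape(-1,2)
def crop(img,x0,y0,x1,y1,k,name):
    im=cv2.resize(img[y0:y1,x0:x1],None,fx=k,fy=k,interpolation=cv2.INTER_CUBIC)
    cv2.imwrite(name,im)
E
python3 - <<'E'
import cv2,numpy as np
from h import crop
t=cv2.imread("pics/top0.png");s=cv2.imread("pics/scene0.png")
a=cv2.resize(t[175:255,230:310],None,fx=5,fy=5,interpolation=cv2.INTER_CUBIC)
b=cv2.resize(s[185:295,240:340],(400,440),interpolation=cv2.INTER_CUBIC)
a=cv2.resize(a,(400,400)); im=np.zeros((440,800,3),np.uint8); im[:400,:400]=a; im[:,400:]=b
cv2.imwrite("pics/crop1.png",im)
a=cv2.resize(t[110:210,390:510],None,fx=3.3,fy=3.3,interpolation=cv2.INTER_CUBIC)
b=cv2.resize(s[30:220,130:230],(400,600)[:2] if 0 else (300,570),interpolation=cv2.INTER_CUBIC)
im=np.zeros((570,700,3),np.uint8); im[:a.shape[0],:a.shape[1]]=a; im[:,400:]=b
cv2.imwrite("pics/crop2.png",im)
E
```

```text
(no output)
```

View pics/crop1.png

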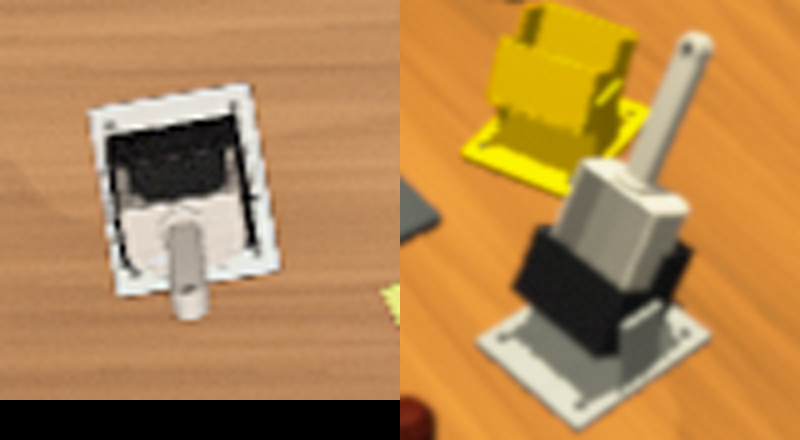

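View pics/crop2.png

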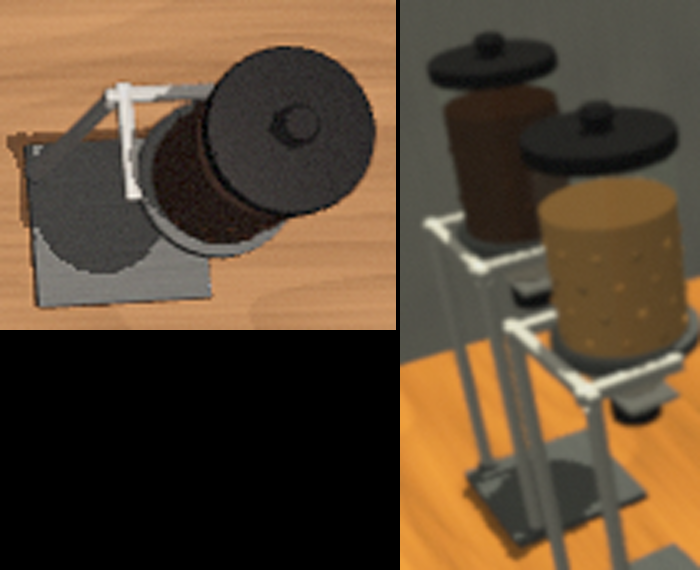

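The crops confirm the full-size scoop in the black pocket and the dark-bean silo. Now I'll measure them.

Run:
```python
from h import *
np.set_printoptions(precision=4,suppress=True)
T=cam("top");S=cam("scene")
q=np.array([(90,110),(247,86),(280,268),(118,296)])/5+[230,175]
F=plane(T,q,0.005);print("foot",F, F.mean(0))
print([np.linalg.norm(F[i]-F[i-1])for i in range(4)])
for a,b in ((3,0),(2,1)): d=F[b]-F[a];print("yaw",np.degrees(np.arctan2(d[1],d[0])))
d=F[0]-F[1];print("yaw lat",np.degrees(np.arctan2(-d[0],d[1])));d=F[3]-F[2];print(np.degrees(np.arctan2(-d[0],d[1])))
q2=np.array([(478,343),(578,430),(712,332)])-[400,0]; q2=q2/4+[240,185]
print("foot scene",plane(S,q2,0.005))
print("tip",tri(T,[np.array([190,303])/5+[230,175]],S,[[313.75,196]]))
# silo
q=np.array([(37,307),(212,297),(25,143)])/3.3+[390,110]
P=plane(T,q,0.012);print("plate",P)
print("lid",plane(T,[np.array([290,130])/3.3+[390,110]],0.535))
print("lid scene",plane(S,[((493-400)/3+130,62/3+30)],0.535))
print("chute",plane(S,[((533-400)/3+130,300/3+30)],0.25))
qs=(np.array([(468,480),(520,550),(645,495),(588,430)])-[400,0])/3+[130,30]
print("plate scene",plane(S,qs,0.012))
# others
for n,p in dict(light=(361,150),tamper=(251,161),pitcher=(188,227),cup=(402,272)).items(): print(n,plane(T,[p],dict(light=.535,tamper=.09,pitcher=.1,cup=.068)[n]))
```

```text
foot [[0.5899 0.2871 0.005 ]
 [0.6038 0.1806 0.005 ]
 [0.48   0.161  0.005 ]
 [0.4636 0.27   0.005 ]] [0.5343 0.2247 0.005 ]
[np.float64(0.1274813860154076), np.float64(0.10743041262540291), np.float64(0.1253339611573303), np.float64(0.11031802528975689)]
yaw 7.704686908273971
yaw 9.019821989748882
yaw lat 7.421507197713088
8.561405929381309
foot scene [[0.6062 0.1859 0.005 ]
 [0.5911 0.2915 0.005 ]
 [0.4612 0.2702 0.005 ]]
tip [[0.4446 0.2123 0.2183 0.0003]]
plate [[ 0.5567 -0.2279  0.012 ]
 [ 0.5629 -0.408   0.012 ]
 [ 0.7269 -0.2236  0.012 ]]
lid [[ 0.6201 -0.3083  0.535 ]]
lid scene [[ 0.6511 -0.2197  0.535 ]]
chute [[ 0.627  -0.3126  0.25  ]]
plate scene [[ 0.7338 -0.3741  0.012 ]
 [ 0.7288 -0.2032  0.012 ]
 [ 0.5638 -0.2191  0.012 ]
 [ 0.5636 -0.3941  0.012 ]]
light [[ 0.6244 -0.0274  0.535 ]]
tamper [[0.6959 0.2689 0.09  ]]
pitcher [[0.4849 0.4727 0.1   ]]
cup [[ 0.3273 -0.2088  0.068 ]]
```

```bash
cat >> h.py <<'E'
def Rscoop(yaw,pitch): # pitch = angle of scoop x below horizontal, deg
    return Ro.from_euler('ZY',[yaw,pitch],degrees=True).as_matrix()
def Rtool(Rs,al):
    a=np.radians(al); z=np.cos(a)*Rs[:,0]-np.sin(a)*Rs[:,2]; y=Rs[:,1]
    return np.c_[np.cross(y,z),y,z]
def delta(R1,p1,s=None):
    s=s or bot.observe(); R0=Ro.from_quat(s["tcp_rot"]).as_matrix()
    rv=np.degrees(Ro.from_matrix(R0.T@R1).as_rotvec()); sh=100*R0.T@(np.array(p1)-np.array(s["tcp_pos"]))
    print("turn",np.round(rv,2),"shift cm",np.round(sh,2),"rows>=",max(np.linalg.norm(rv)/10.7,np.linalg.norm(sh)/6.25).round(1))
E
python3 - <<'E'
from h import *
print([a for a in dir(bot) if a[0]!='_'])
R=Rtool(Rscoop(8.3,60),30);print(R.round(3))
delta(R,[0.40,0.20,0.36])
S=cam("scene");print(proj(S,[[.625,-.316,.535],[.625,-.316,.25],[.625,-.316,.40]]))
E
```

```text
['Unreachable', 'finger_overhang', 'observe']
[[-0.99  -0.144  0.   ]
 [-0.144  0.99   0.   ]
 [-0.     0.    -1.   ]]
turn [-7.000e-02 -1.000e-02 -2.164e+01] shift cm [-34.31 -33.79 -12.54] rows>= 8.0
[[158.89947267  42.23857842]
 [174.552088   129.47260548]
 [166.62415652  86.13978794]]
```

>>> apply_moves(series=[[[0,0,-2],[-2,-2,-4],1],[[0,0,-5],[-6,-6,-8],1],[[0,0,-8],[-10,-10,-12],1],[[0,0,-11],[-14,-14,-12.5],1],[[0,0,-14],[-18,-18,-12.5],1],[[0,0,-17],[-22,-22,-12.5],1],[[0,0,-20],[-26,-26,-12.5],1],[[0,0,-21.6],[-30,-30,-12.5],1]])

```text
clock: 1.15
tcp_pos: [0.3675, 0.2452, 0.3598]
tcp_rot: [-0.073, 0.997, 0.0, 0.0]
contact_force: [0.9, 0.8, -0.6]
gripper_width: 0.092
```

Run:
```python
from h import *
R=Rtool(Rscoop(8.3,60),30)
s=bot.observe(); print(s["clock"],s["tcp_pos"],s["joint_positions"],s["contact_force"])
delta(R,[0.40,0.20,0.36])
```

```text
1.15 [0.36749345 0.24515141 0.35975562] [-0.9240226   0.03095374  0.22403448  1.79440721 -0.00728449  1.31670691
  1.01793721] [ 0.88719779  0.84378245 -0.6288363 ]
turn [0.02 0.01 0.03] shift cm [-2.56 -4.94 -0.03] rows>= 0.9
```

>>> apply_moves(series=[[[0,0,0],[-2.5,-5,0],1],[[0,0,0],[-2.5,-5,0],1],[[0,0,0],[-2.5,-5,0],1]])

```text
clock: 1.52
tcp_pos: [0.3984, 0.2015, 0.3596]
tcp_rot: [-0.072, 0.997, 0.0, -0.0]
contact_force: [0.0, -0.2, -0.4]
gripper_width: 0.0916
```

Run:
```python
from h import *
s=bot.observe(); print(s["tcp_pos"],s["joint_positions"])
c=cam("wrist"); np.savez("w1.npz",K=c[0],D=c[1],R=c[2],t=c[3])
im=viewer.grab_frame("wrist")[:,:,::-1]; cv2.imwrite("pics/w1.png",im)
```

```text
[0.39842779 0.20149267 0.3595982 ] [-0.85674756  0.03731179  0.2831758   1.78899885 -0.01127364  1.3170495
  1.14383237]
```

View pics/w1.png

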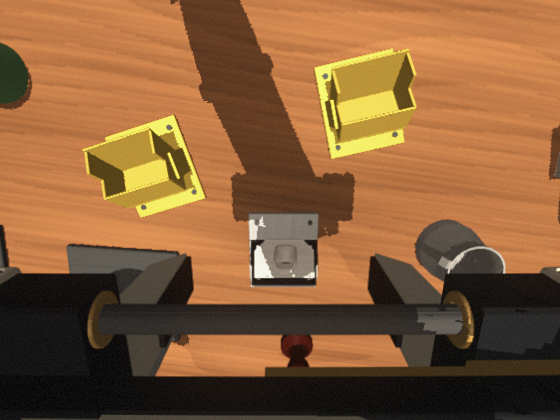

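The wrist view shows the black holder's foot at (284,250) with the handle end near (285,253). The yellow look-alikes are above it in the picture (closer to the robot), and the tamper is below at (297,345). I'll zoom in.

Run:
```python
from h import *
im=cv2.imread("pics/w1.png"); crop(im,235,200,335,300,6,"pics/w1c.png")
```

```text
(no output)
```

View pics/w1c.png

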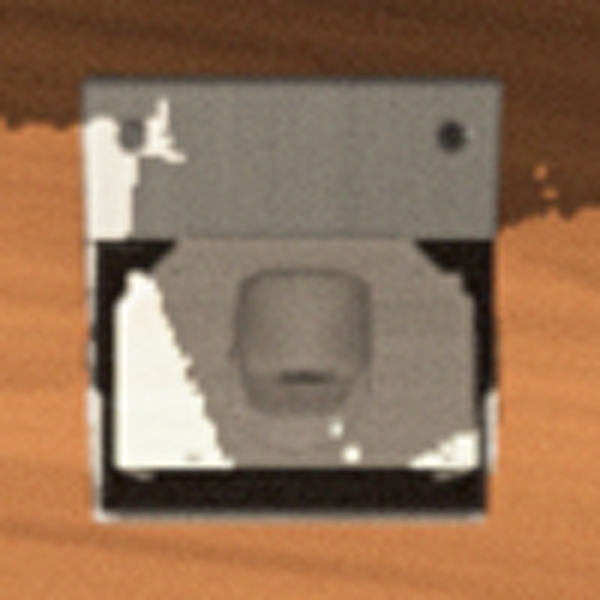

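Run:
```python
from h import *
np.set_printoptions(precision=4,suppress=True)
f=np.load("w1.npz");W=(f["K"],f["D"],f["R"],f["t"]);T=cam("top");S=cam("scene")
print("cam",-W[2].T@W[3])
w=np.array([303,377])/6+[235,200];t=np.array([187,289])/5+[230,175];s=np.array([287,48])/4+[240,185]
print("hole TW",tri(T,[t],W,[w]),"SW",tri(S,[s],W,[w]),"TS",tri(T,[t],S,[s]))
w=np.array([304,320])/6+[235,200];t=np.array([189,307])/5+[230,175]
print("end TW",tri(T,[t],W,[w]))
q=np.array([(82,80),(502,82),(485,520),(98,520)])/6+[235,200]
F=plane(W,q,.005);print(F,F.mean(0))
for a,b in ((0,1),(3,2)): d=F[b]-F[a];print(np.degrees(np.arctan2(-d[0],d[1])),np.linalg.norm(d))
# predicted scoop: holder origin guess
```

```text
cam [0.3169 0.1891 0.5088]
hole TW [[0.4528 0.2137 0.2218 0.0002]] SW [[0.4533 0.2143 0.22   0.001 ]] TS [[0.4527 0.2139 0.2194 0.0006]]
end TW [[0.442  0.2124 0.2244 0.0002]]
[[0.4794 0.1627 0.005 ]
 [0.4642 0.2714 0.005 ]
 [0.5917 0.2895 0.005 ]
 [0.6072 0.1821 0.005 ]] [0.5356 0.2264 0.005 ]
7.957161391144707 0.10971024868989349
8.242115656577225 0.10857332967237233
```

Run:
```python
from h import *
R=Rtool(Rscoop(8.1,60),45); g=np.array([.4646,.2157,.1835]);p=g+.011*R[:,2];print(R.round(3),p, p-.11*R[:,2])
delta(R,p-.11*R[:,2])
```

```text
[[-0.956 -0.141 -0.256]
 [-0.136  0.99  -0.036]
 [ 0.259  0.    -0.966]] [0.46178139 0.21529885 0.17287482] [0.48996746 0.21931032 0.27912666]
turn [-0.02 14.97  0.24] shift cm [-9.34  0.37  8.04] rows>= 2.0
```

>>> apply_moves(series=[[[0,5,0],[-3,0.1,0],1],[[0,10,0],[-6,0.3,3],1],[[0,15,0.2],[-9.3,0.4,6],1],[[0,15,0.2],[-9.3,0.4,8],1],[[0,15,0.2],[-9.3,0.4,8],1],[[0,15,0.2],[-9.3,0.4,8],1]])

```text
clock: 2.33
tcp_pos: [0.4899, 0.2194, 0.2809]
tcp_rot: [-0.071, 0.989, -0.009, -0.13]
contact_force: [0.6, -0.3, 0.5]
gripper_width: 0.0921
```

Run:
```python
from h import *
R=Rtool(Rscoop(8.1,60),45); g=np.array([.4646,.2157,.1835]);p=g+.011*R[:,2]
s=bot.observe();print(s["tcp_pos"],s["joint_positions"])
delta(R,p)
c=cam("wrist"); np.savez("w2.npz",K=c[0],D=c[1],R=c[2],t=c[3])
im=viewer.grab_frame("wrist")[:,:,::-1]; cv2.imwrite("pics/w2.png",im)
```

```text
[0.48990665 0.21939845 0.28092555] [-0.71014463  0.42229475  0.36142299  1.54032427 -0.20266541  1.46398689
  1.40184284]
turn [0.02 0.07 0.06] shift cm [-4.000e-02 -1.000e-02  1.117e+01] rows>= 1.8
```

View pics/w2.png

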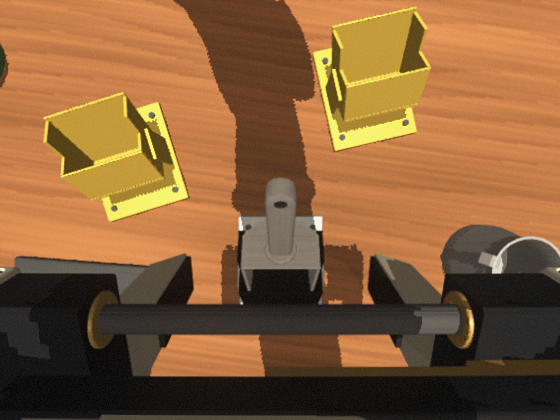

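The handle is centred between the fingers, with its end at (281,185) and its hole at (281,204). I'll cross-check its height using the two wrist views.

Run:
```python
from h import *
L=lambda n:(lambda f:(f["K"],f["D"],f["R"],f["t"]))(np.load(n))
w1=np.array([303,377])/6+[235,200]
print(tri(L("w1.npz"),[w1],L("w2.npz"),[[281,204.5]]),tri(cam("top"),[np.array([187,289])/5+[230,175]],L("w2.npz"),[[281,204.5]]))
```

```text
[[4.52728775e-01 2.13942512e-01 2.21832954e-01 2.61234578e-04]] [[4.52872044e-01 2.13935417e-01 2.18835221e-01 3.84638272e-04]]
```

>>> apply_moves(series=[[[0,0,0],[0,0,3],1],[[0,0,0],[0,0,6],1],[[0,0,0],[0,0,9],1],[[0,0,0],[0,0,11],1],[[0,0,0],[0,0,11.1],1],[[0,0,0],[0,0,11.1],1]])

```text
clock: 3.12
tcp_pos: [0.4625, 0.2149, 0.1741]
tcp_rot: [-0.07, 0.989, -0.009, -0.129]
contact_force: [0.5, 0.1, -0.0]
gripper_width: 0.0918
```

Consistent, with no contact. Now closing.

>>> apply_moves(series=[[[0,0,0],[0,0,0.1],0],[[0,0,0],[0,0,0.1],0],[[0,0,0],[0,0,0.1],0],[[0,0,0],[0,0,0.1],0],[[0,0,0],[0,0,0.1],0],[[0,0,0],[0,0,0.1],0],[[0,0,0],[0,0,0.1],0],[[0,0,0],[0,0,0.1],0]], newtons=50)

```text
clock: 4.12
tcp_pos: [0.4616, 0.2144, 0.1715]
tcp_rot: [-0.07, 0.989, -0.009, -0.13]
contact_force: [-0.4, 0.7, -0.6]
gripper_width: 0.0217
```

Run:
```python
from h import *
Rs=Rscoop(8.1,60); s=bot.observe();print(s["gripper_width"],s["contact_force"],s["moment"])
R0=Ro.from_quat(s["tcp_rot"]).as_matrix()
print("draw dir in tool, per cm:",R0.T@-Rs[:,0])
cv2.imwrite("pics/w3.png",viewer.grab_frame("wrist")[:,:,::-1])
```

```text
0.02169660416859048 [-0.39694596  0.697668   -0.56887322] [ 0.09844387 -0.36898255  0.01829025]
draw dir in tool, per cm: [ 7.07047848e-01 -6.65100243e-04 -7.07165397e-01]
```

View pics/w3.png

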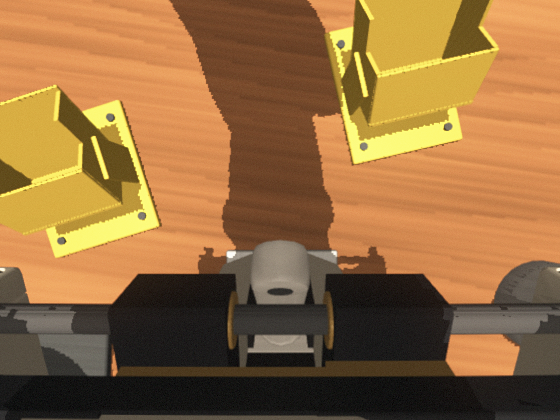

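The jaws stopped at 21.7 mm, which is the handle's width. Now I'll draw the scoop along the slant.

>>> apply_moves(series=[[[0,0,0],[0.7,0,-0.7],0],[[0,0,0],[1.7,0,-1.7],0],[[0,0,0],[2.8,0,-2.8],0],[[0,0,0],[4,0,-4],0],[[0,0,0],[5.2,0,-5.2],0],[[0,0,0],[6.4,0,-6.4],0],[[0,0,0],[7.6,0,-7.6],0],[[0,0,0],[8.8,0,-8.8],0]])

```text
clock: 5.18
tcp_pos: [0.3993, 0.2056, 0.2803]
tcp_rot: [-0.07, 0.989, -0.009, -0.13]
contact_force: [-0.2, 0.5, -2.0]
gripper_width: 0.0216
```

Run:
```python
from h import *
s=bot.observe();print(s["clock"],s["gripper_width"],s["contact_force"],s["tcp_pos"],s["joint_positions"])
cv2.imwrite("pics/s4.png",viewer.grab_frame("scene")[:,:,::-1])
```

```text
5.175 0.02164991647710376 [-0.23016366  0.47141997 -1.96623983] [0.39934693 0.20555056 0.28033476] [-0.78921447  0.26749465  0.34687649  1.75726723 -0.16949173  1.38712978
  1.32136009]
```

View pics/s4.png

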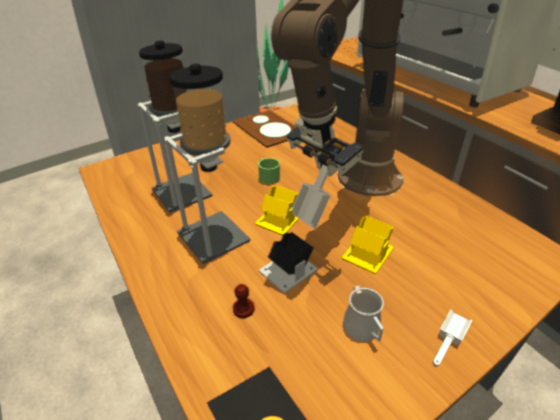

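The scoop is clear of the holder and the wrist reads about 2 N, which fits its weight. Next I'll carry it clear of the light silo, still slanted.

Run:
```python
from h import *
s=bot.observe()
delta(Rtool(Rscoop(8.1,60),45),[.40,.2056,.33])
delta(Rtool(Rscoop(0,60),45),[.37,.08,.33])
delta(Rtool(Rscoop(-8,60),45),[.36,-.05,.33])
```

```text
turn [ 0.05  0.08 -0.02] shift cm [ 1.15 -0.02 -4.66] rows>= 0.8
turn [-2.04  0.08  7.81] shift cm [  5.73 -12.04  -3.45] rows>= 2.2
turn [-4.1   0.07 15.54] shift cm [  8.45 -24.77  -2.73] rows>= 4.2
```

>>> apply_moves(series=[[[0,0,0],[0.7,0,-2.5],0],[[0,0,0],[1.2,-0.5,-4.7],0],[[-0.7,0,2.6],[2.7,-4,-4.2],0],[[-1.4,0,5.2],[4.2,-8,-3.8],0],[[-2,0,7.8],[5.7,-12,-3.5],0],[[-2.7,0,10.4],[6.6,-16,-3.2],0],[[-3.4,0,13],[7.5,-20,-3],0],[[-4.1,0,15.5],[8.4,-23.5,-2.8],0]])

```text
clock: 6.22
tcp_pos: [0.3593, -0.0389, 0.3284]
tcp_rot: [0.07, 0.989, 0.009, -0.13]
contact_force: [-1.1, 0.3, -0.9]
gripper_width: 0.0214
```

Run:
```python
from h import *
s=bot.observe();print(s["clock"],s["gripper_width"],s["contact_force"],s["tcp_pos"],s["joint_positions"])
delta(Rtool(Rscoop(-8,60),45),[.36,-.05,.33])
delta(Rtool(Rscoop(-15,60),45),[.37,-.15,.32])
delta(Rtool(Rscoop(-15,60),45),[.378,-.249,.32])
```

```text
6.225 0.021432507604569075 [-1.0638366   0.27834419 -0.90199297] [ 0.35932071 -0.03888001  0.32840355] [-0.51914974  0.07230355  0.56368394  1.86914545 -0.06185684  1.47197233
  1.49191585]
turn [-0.03  0.04 -0.11] shift cm [-0.18 -1.09 -0.21] rows>= 0.2
turn [-1.84  0.04  6.65] shift cm [ -2.75 -10.85   0.15] rows>= 1.8
turn [-1.84  0.04  6.65] shift cm [ -4.87 -20.54  -0.41] rows>= 3.4
```

>>> apply_moves(series=[[[-0.5,0,1.7],[-0.5,-3.5,0],0],[[-0.9,0,3.4],[-1.5,-7,0],0],[[-1.4,0,5],[-2.7,-10.5,0],0],[[-1.8,0,6.6],[-3.4,-14,0],0],[[-1.8,0,6.6],[-4.2,-17.5,-0.2],0],[[-1.8,0,6.6],[-4.9,-20.5,-0.4],0],[[-1.8,0,6.6],[-4.9,-20.5,-0.4],0]])

```text
clock: 7.1
tcp_pos: [0.3787, -0.2492, 0.3197]
tcp_rot: [0.13, 0.983, 0.016, -0.129]
contact_force: [0.1, -0.1, -0.9]
gripper_width: 0.0221
```

Run:
```python
from h import *
s=bot.observe();print(s["clock"],s["gripper_width"],s["contact_force"],s["tcp_pos"],s["joint_positions"])
for p,z in ((40,.28),(20,.24),(0,.2)): delta(Rtool(Rscoop(-15,p),45),[.378,-.249,z])
cv2.imwrite("pics/w5.png",viewer.grab_frame("wrist")[:,:,::-1])
```

```text
7.1 0.022084814657440974 [ 0.12138637 -0.09055115 -0.91566459] [ 0.3786784  -0.24916569  0.31970925] [-0.15135605  0.28160091  0.75912742  1.70685135 -0.10221852  1.4764416
  1.94208661]
turn [ -0.13 -19.98  -0.05] shift cm [-0.96  0.01  3.85] rows>= 1.9
turn [-1.400e-01 -3.998e+01 -2.000e-02] shift cm [-1.99  0.02  7.72] rows>= 3.7
turn [ -0.14 -59.98   0.  ] shift cm [-3.03  0.03 11.58] rows>= 5.6
```

View pics/w5.png

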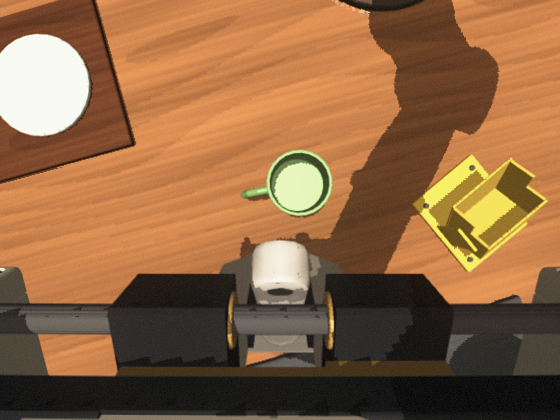

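The handle sits in the grip as before, and the cup is below at (298,183) with plenty of clearance. Now I'll level the scoop.

>>> apply_moves(series=[[[0,-7.5,0],[-0.4,0,1.4],0],[[0,-15,0],[-0.7,0,2.8],0],[[0,-22.5,0],[-1.1,0,4.3],0],[[0,-30,0],[-1.5,0,5.8],0],[[0,-37.5,0],[-1.9,0,7.2],0],[[0,-45,0],[-2.3,0,8.7],0],[[0,-52.5,0],[-2.7,0,10.1],0],[[0,-60,0],[-3,0,11.4],0]])

```text
clock: 8.15
tcp_pos: [0.3704, -0.2438, 0.2096]
tcp_rot: [0.12, 0.941, -0.038, 0.315]
contact_force: [0.6, -0.7, -1.2]
gripper_width: 0.0218
```

Run:
```python
from h import *
s=bot.observe();print(s["clock"],s["gripper_width"],s["contact_force"],s["tcp_pos"],s["joint_positions"])
delta(Rtool(Rscoop(-15,0),45),[.378,-.249,.2])
cv2.imwrite("pics/s6.png",viewer.grab_frame("scene")[:,:,::-1])
cv2.imwrite("pics/t6.png",viewer.grab_frame("top")[:,:,::-1])
```

```text
8.15 0.021816128843819248 [ 0.5736592  -0.68911897 -1.18442779] [ 0.37037981 -0.24380411  0.20959227] [-0.4411431  -0.2754596   0.96222497  2.55480866  0.22522617  0.1288976
  1.67905451]
turn [ 0.59 -8.01  0.28] shift cm [-0.12 -0.32  1.29] rows>= 0.8
```

View pics/s6.png

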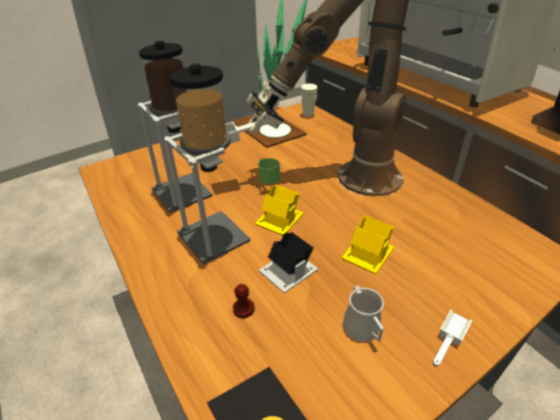

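View pics/t6.png

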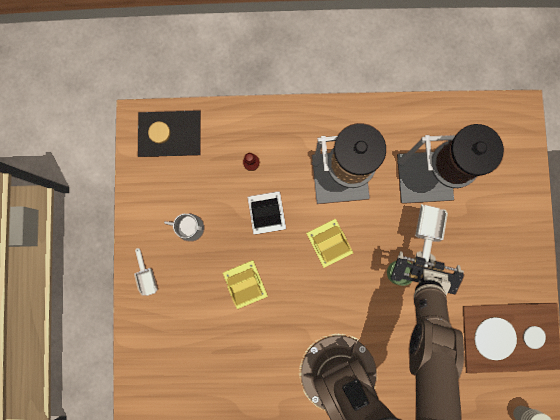

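```bash
cat > fk.py <<'E'
from h import *
from scipy.optimize import least_squares
import itertools
Q=[[-1.4406,.4352,.0249,1.5741,-.0116,1.134,-.0751],[-.924,.03095,.22403,1.79441,-.00728,1.31671,1.01794],[-.85675,.03731,.28318,1.789,-.01127,1.31705,1.14383],[-.71014,.42229,.36142,1.54032,-.20267,1.46399,1.40184],[-.78921,.26749,.34688,1.75727,-.16949,1.38713,1.32136],[-.51915,.0723,.56368,1.86915,-.06186,1.47197,1.49192],[-.15136,.2816,.75913,1.70685,-.10222,1.47644,1.94209],[-.44114,-.27546,.96222,2.55481,.22523,.1289,1.67905]]
P=[[.1441,.6076,.2339],[.36749,.24515,.35976],[.39843,.20149,.3596],[.48991,.2194,.28093],[.39935,.20555,.28033],[.35932,-.03888,.3284],[.37868,-.24917,.31971],[.37038,-.2438,.20959]]
Qt=[[.1161,.9932,-.0008,0],[-.073,.997,0,0],[-.072,.997,0,0],[-.071,.989,-.009,-.13],[-.07,.989,-.009,-.13],[.07,.989,.009,-.13],[.13,.983,.016,-.129],[.12,.941,-.038,.315]]
Q=np.array(Q);P=np.array(P)
RT=Ro.from_quat(Qt).as_matrix()
def fk(q,v,sg):
    h,L1,L2,L3,e1,e2,e3,o1,o7=v
    R=Ro.from_euler('Z',sg[0]*q[0]+o1); p=np.array([0,0,h])
    R=R*Ro.from_euler('Y',q[1])*Ro.from_euler('Z',sg[1]*q[2]); p=p+R.apply([e1,0,L1])
    R=R*Ro.from_euler('Y',q[3])*Ro.from_euler('Z',sg[2]*q[4]); p=p+R.apply([e2,0,L2])
    R=R*Ro.from_euler('Y',q[5])*Ro.from_euler('Z',sg[3]*q[6]+o7); p=p+R.apply([e3*np.cos(sg[3]*q[6]+o7),-e3*np.sin(sg[3]*q[6]+o7),L3])
    return p,R.as_matrix()
def fit():
    best=None
    for sg in itertools.product((-1,1),repeat=4):
      for o7 in (0,1.57,3.14,-1.57):
        f=lambda v:np.concatenate([np.r_[fk(q,v,sg)[0]-p,.2*(fk(q,v,sg)[1]-r).ravel()] for q,p,r in zip(Q,P,RT)])
        r=least_squares(f,[.34,.4,.4,.25,0,0,0,0,o7])
        if best is None or r.cost<best[0]: best=(r.cost,r.x,sg)
    return best
E
cat > fkrun.py <<'E'
from fk import *
c,v,sg=fit();print(c,v.round(4),sg)
lo=np.array([-2.62,-.44,-1.27,.08,-1.32,.12,-2.74])+.02;hi=np.array([2.62,2.09,1.32,2.57,4.46,2,2.74])-.02
rng=np.random.default_rng(0)
B=np.array([.625,-.315,.222])
for yaw in (0,-15,-25,-35):
    Rs=Rscoop(yaw,0);R=Rtool(Rs,45)
    for back in (0,.05,.1):
        p=B+Rs@[-.1052-back,0,-.0258];bb=None
        for k in range(8):
            x0=np.clip(Q[-1]+rng.normal(0,.3,7),lo+.01,hi-.01)
            r=least_squares(lambda q:np.r_[fk(q,v,sg)[0]-p,.2*(fk(q,v,sg)[1]-R).ravel()],x0,bounds=(lo,hi))
            if bb is None or r.cost<bb.cost: bb=r
        print(yaw,back,bb.cost.round(7),bb.x.round(2))
E
python3 fkrun.py
```

```text
0.0005158679418656738 [ 0.2556  0.5231  0.4199  0.3465  0.013  -0.0375  0.0015 -0.0951  1.4794] (-1, -1, -1, -1)
0 0 1.87e-05 [ 1.65  0.46 -1.19  2.23 -0.53  0.14  2.72]
0 0.05 0.0001228 [ 1.79  0.44 -1.25  2.28 -0.49  0.18  2.72]
0 0.1 0.0017523 [-0.73 -0.34  1.3   2.46 -0.56  0.14  2.72]
-15 0 0.0003864 [ 1.04  0.17 -0.61  2.25 -0.98  0.14  2.72]
-15 0.05 0.0004415 [ 1.62  0.14 -1.16  2.35 -0.94  0.14  2.72]
-15 0.1 0.0004365 [-0.8  -0.16  1.3   2.45 -0.9   0.14  2.72]
-25 0 0.0 [ 1.4   0.3  -1.07  2.29  2.07  0.21 -0.4 ]
-25 0.05 0.0 [-0.72  0.17  1.13  2.38  4.1   0.19 -2.67]
-25 0.1 4.58e-05 [-0.92 -0.16  1.3   2.48  2.4   0.14 -0.79]
-35 0 0.0 [ 0.26  0.16  0.07  2.28  2.04  0.14 -0.71]
-35 0.05 0.0 [-0.16  0.08  0.47  2.37  2.12  0.14 -0.82]
-35 0.1 0.0 [-0.04 -0.    0.29  2.47  2.02  0.21 -0.74]
```

```bash
cat > fk2.py <<'E'
from fk import *
def fk(q,v):
    h,L1,L2,L3,e1,e2,e3,f0,f1,f2,f3,o1,o2,o3,o4,o5,o6,o7=v
    E=lambda a,x:Ro.from_euler(a,x)
    R=E('Z',-q[0]+o1); p=np.array([0,0,h])+R.apply([f0,0,0])
    R=R*E('Y',q[1]+o2)*E('Z',-q[2]+o3); p=p+R.apply([e1,f1,L1])
    R=R*E('Y',q[3]+o4)*E('Z',-q[4]+o5); p=p+R.apply([e2,f2,L2])
    R=R*E('Y',q[5]+o6); p=p+R.apply([e3,f3,L3])
    R=R*E('Z',-q[6]+o7)
    return p,R.as_matrix()
def res(v): return np.concatenate([np.r_[fk(q,v)[0]-p,.2*(fk(q,v)[1]-r).ravel()] for q,p,r in zip(Q,P,RT)]+[.003*np.r_[v[4:]][:-1]])
def fit():
    return least_squares(res,[.2556,.5231,.4199,.3465]+[0]*7+[-.095,0,0,0,0,0,1.48])
E
python3 - <<'E'
from fk2 import *
r=fit();print(r.cost,r.x.round(4))
for q,p,R in zip(Q,P,RT):
    a,b=fk(q,r.x);print((1e3*(a-p)).round(1),np.degrees(Ro.from_matrix(b@R.T).magnitude()).round(2))
E
```

```text
0.0001385622557497612 [ 0.2373  0.5222  0.3973  0.3377  0.0273 -0.0279 -0.0046  0.0092 -0.0379
 -0.0025 -0.0025 -0.016  -0.016   0.0066 -0.0146 -0.0095  0.0284  1.5655]
[-0.8  4.5 -0.1] 0.34
[0.1 5.2 0.8] 0.36
[-1.1  3.7  0.7] 0.27
[-1.7 -4.9 -0.9] 0.13
[ 6.   0.4 -0.3] 0.11
[ 1.3  0.5 -0.3] 0.07
[-9.7  5.4  0.8] 0.4
[-2.8 -1.5 -0.6] 0.12
```

```bash
sed -i "s/R=R\*E('Y',q\[3\]+o4)\*E('Z',-q\[4\]+o5); p=p+R.apply(\[e2,f2,L2\])/R=R*E('Y',q[3]+o4); p=p+R.apply([e2,f2,L2]); R=R*E('Z',-q[4]+o5)/" fk2.py
python3 - <<'E'
from fk2 import *
r=fit();print(r.cost,r.x.round(4))
for q,p,R in zip(Q,P,RT):
    a,b=fk(q,r.x);print((1e3*(a-p)).round(1),np.degrees(Ro.from_matrix(b@R.T).magnitude()).round(2))
E
```

```text
0.0001311027799784278 [ 2.4550e-01  5.1740e-01  3.9930e-01  3.3890e-01  2.3000e-02 -5.2400e-02
 -6.9000e-03  6.9000e-03 -1.9800e-02 -1.9800e-02  6.0000e-04 -2.6900e-02
 -1.3200e-02  8.4000e-03  4.7000e-02 -9.4000e-03 -3.5100e-02  1.5532e+00]
[0.9 2.6 0.6] 0.31
[0.9 5.1 0.8] 0.34
[-0.3  3.4  0.7] 0.28
[-2.6 -2.7 -0.3] 0.45
[ 5.1  2.4 -0.4] 0.26
[ 1.7  1.1 -0.8] 0.11
[-9.7  4.8  0.2] 0.46
[-3.3 -2.7 -0.8] 0.66
```

```bash
cat > fk3.py <<'E'
from fk import *
E=lambda a,x:Ro.from_euler(a,x)
def fk(q,v):
    h,L1,L2,L3=v[:4]; e=v[4:16].reshape(6,2); o=v[16:23]; 
    R=E('Z',-q[0]+o[0]); p=np.array([v[23],v[24],h])+R.apply([e[0,0],e[0,1],0])
    R=R*E('Y',q[1]+o[1]);p=p+R.apply([e[1,0],0,0]); R=R*E('Z',-q[2]+o[2]); p=p+R.apply([e[2,0],e[2,1],L1])
    R=R*E('Y',q[3]+o[3]); p=p+R.apply([e[3,0],0,0]); R=R*E('Z',-q[4]+o[4]); p=p+R.apply([e[4,0],e[4,1],L2])
    R=R*E('Y',q[5]+o[5]); p=p+R.apply([e[5,0],e[5,1],L3])
    R=R*E('Z',-q[6]+o[6])
    return p,R.as_matrix()
def res(v): return np.concatenate([np.r_[fk(q,v)[0]-p,.2*(fk(q,v)[1]-r).ravel()] for q,p,r in zip(Q,P,RT)]+[.003*v[4:16],.02*v[16:22],.01*v[23:]])
def fit():
    x=np.zeros(25);x[:4]=[.24,.52,.4,.34];x[22]=1.57
    return least_squares(res,x)
if __name__=="__main__":
  r=fit();print(r.cost,r.x.round(3))
  v=r.x
  for q,p,R in zip(Q,P,RT):
    a,b=fk(q,r.x);print((1e3*(a-p)).round(1),np.degrees(Ro.from_matrix(b@R.T).magnitude()).round(2))
  lo=np.array([-2.62,-.44,-1.27,.08,-1.32,.12,-2.74])+.02;hi=np.array([2.62,2.09,1.32,2.57,4.46,2,2.74])-.02
  rng=np.random.default_rng(0)
  B=np.array([.625,-.315,.222])
  for al in (45,60,75):
   for yaw in (0,-10,-20,-30,-40):
    Rs=Rscoop(yaw,0);R=Rtool(Rs,al)
    for back in (0,.08,.14):
        p=B+Rs@[-.068+.011*np.cos(np.radians(al))-.045-back,0,.03-.011*np.sin(np.radians(al))-.048];bb=None
        for k in range(5):
            x0=np.clip(Q[-1]+rng.normal(0,.2,7),lo+.01,hi-.01)
            r=least_squares(lambda q:np.r_[fk(q,v)[0]-p,.2*(fk(q,v)[1]-R).ravel(),1e-4*(q-Q[-1])],x0,bounds=(lo,hi),max_nfev=100)
            if bb is None or r.cost<bb.cost: bb=r
        a,b=fk(bb.x,v)
        print(al,yaw,back,(1e3*np.linalg.norm(a-p)).round(1),np.degrees(Ro.from_matrix(b@R.T).magnitude()).round(1),bb.x.round(2))
E
python3 fk3.py
```

```text
1.608562298020874e-07 [ 2.72e-01  5.58e-01  4.28e-01  3.63e-01 -0.00e+00 -3.60e-02  0.00e+00
 -0.00e+00 -0.00e+00 -1.70e-02  2.00e-03 -0.00e+00 -0.00e+00  0.00e+00
 -0.00e+00  0.00e+00 -0.00e+00 -0.00e+00 -1.00e-03 -3.00e-03  0.00e+00
  3.00e-03  1.57e+00  0.00e+00 -0.00e+00]
[ 0.  0. -0.] 0.01
[0. 0. 0.] 0.05
[0. 0. 0.] 0.04
[ 0.  -0.1  0. ] 0.05
[-0. -0.  0.] 0.03
[-0.   0.1 -0. ] 0.02
[ 0. -0. -0.] 0.06
[-0. -0. -0.] 0.03
45 0 0 84.3 8.3 [-0.94 -0.42  1.3   2.39  1.1   0.23  1.  ]
45 0 0.08 52.5 6.7 [-0.76 -0.42  1.3   2.45  0.51  0.14  1.71]
45 0 0.14 36.3 5.6 [-0.59 -0.42  1.3   2.49 -0.24  0.17  2.58]
45 -10 0 13.3 5.8 [ 1.26  0.32 -0.76  2.18 -0.74  0.14  2.72]
45 -10 0.08 30.2 3.0 [-0.87 -0.42  1.3   2.53  1.72  0.18  0.3 ]
45 -10 0.14 11.0 4.7 [-0.75 -0.42  1.27  2.55  1.32  0.14  0.75]
45 -20 0 0.0 0.0 [ 1.37  0.44 -1.15  2.32  2.1   0.38 -0.33]
45 -20 0.08 14.8 2.1 [-1.07 -0.42  1.3   2.55  1.81  0.4  -0.07]
45 -20 0.14 23.9 6.1 [-0.65 -0.27  1.04  2.55  1.26  0.14  0.49]
45 -30 0 0.0 0.0 [ 0.56  0.23 -0.36  2.37  2.21  0.34 -0.83]
45 -30 0.08 0.0 0.0 [ 0.16  0.09  0.    2
[... 1454 characters left out ...]
2.24]
75 -10 0.08 0.0 0.0 [-0.04  0.2   0.68  2.12 -0.4   0.66  2.3 ]
75 -10 0.14 0.0 0.0 [-0.17  0.1   0.84  2.23 -0.34  0.63  2.31]
75 -20 0 0.0 0.0 [-0.07  0.31  0.61  1.98 -0.35  0.67  1.97]
75 -20 0.08 0.0 0.0 [-0.22  0.18  0.75  2.16 -0.28  0.61  1.94]
75 -20 0.14 0.0 0.0 [-0.44  0.04  0.94  2.28 -0.12  0.58  1.81]
75 -30 0 0.0 0.0 [-0.19  0.32  0.68  1.99 -0.29  0.65  1.69]
75 -30 0.08 0.0 0.0 [-0.4   0.18  0.82  2.17 -0.17  0.6   1.57]
75 -30 0.14 0.0 0.0 [-0.6   0.03  0.92  2.29  0.06  0.58  1.32]
75 -40 0 0.0 0.0 [-0.31  0.35  0.75  1.98 -0.25  0.67  1.43]
75 -40 0.08 0.0 0.0 [-0.54  0.22  0.88  2.15 -0.11  0.62  1.26]
75 -40 0.14 0.0 0.0 [-0.71  0.08  0.9   2.26  0.12  0.61  0.97]
```

```bash
cat > simp.py <<'E'
from fk3 import *
v=fit().x
lo=np.array([-2.62,-.44,-1.27,.08,-1.32,.12,-2.74])+.01;hi=np.array([2.62,2.09,1.32,2.57,4.46,2,2.74])-.01
TO=np.array([-.0602,0,.0222])
def step(q,R,p):
    # nearest in-limit IK from q
    r=least_squares(lambda x:np.r_[fk(x,v)[0]-p,.2*(fk(x,v)[1]-R).ravel(),3e-4*(x-q)],np.clip(q,lo+1e-4,hi-1e-4),bounds=(lo,hi),max_nfev=60)
    a,b=fk(r.x,v);return r.x,1e3*np.linalg.norm(a-p),np.degrees(Ro.from_matrix(b@R.T).magnitude())
def run(q,wps,al=45,verbose=1):
    # wps: (tcp xyz, yaw,pitch,n)
    p0,R0=fk(q,v); Rs=R0@np.linalg.inv(Rtool(np.eye(3),al)); e=Ro.from_matrix(Rs).as_euler('ZYX',degrees=True)
    cur=np.r_[p0,e[0],e[1]]; worst=0
    for w in wps:
        w=np.array(w,float)
        for k in range(1,9):
            c=cur+(w-cur)*k/8
            qn,ep,er=step(q,Rtool(Rscoop(c[3],c[4]),al),c[:3]); worst=max(worst,np.abs(qn-q).max()); q=qn
            bad=ep>2 or er>1
        if verbose: print(np.round(c,3),"err mm %.1f deg %.1f"%(ep,er),q.round(2),"maxstep %.2f"%worst)
        cur=w
    return q
def fin(B,yaw,back=0):
    return np.array(B)+Rscoop(yaw,0)@[-.1052-back,0,-.0258]
E
python3 - <<'E'
from simp import *
q0=np.array(bot.observe()["joint_positions"])
B=[.625,-.315,.222]
for yaw in (-25,-30,-35,-40,-45,-50):
    print("== yaw",yaw)
    a=fin(B,yaw,.12);f=fin(B,yaw)
    run(q0,[(.38,-.25,.28,-15,35),(*a[:2],.27,yaw,35),(*a[:2],.25,yaw,15),(*a,yaw,0),(*f,yaw,0)])
E
```

```text
== yaw -25
[  0.38  -0.25   0.28 -15.    35.  ] err mm 0.0 deg 0.0 [-0.49 -0.07  0.97  2.07  0.02  0.94  1.79] maxstep 0.13
[  0.421  -0.22    0.27  -25.     35.   ] err mm 0.0 deg 0.0 [-0.52  0.01  0.93  2.06 -0.01  0.9   1.54] maxstep 0.13
[  0.421  -0.22    0.25  -25.     15.   ] err mm 0.0 deg 0.0 [-0.39 -0.18  0.64  2.36  0.45  0.44  1.05] maxstep 0.13
[  0.421  -0.22    0.196 -25.      0.   ] err mm 0.0 deg 0.0 [ 1.51  0.18 -1.26  2.56  2.38  0.36 -0.85] maxstep 0.81
[  0.53   -0.271   0.196 -25.      0.   ] err mm 0.0 deg 0.0 [ 1.17  0.36 -0.98  2.33  2.1   0.41 -0.51] maxstep 0.81
== yaw -30
[  0.38  -0.25   0.28 -15.    35.  ] err mm 0.0 deg 0.0 [-0.49 -0.07  0.97  2.07  0.02  0.94  1.79] maxstep 0.13
[  0.43   -0.202   0.27  -30.     35.   ] err mm 0.0 deg 0.0 [-0.55  0.02  0.89  2.05  0.02  0.9   1.38] maxstep 0.13
[  0.43   -0.202   0.25  -30.     15.   ] err mm 0.0 deg 0.0 [-0.43 -0.16  0.58  2.35  0.58  0.49  0.75] maxstep 0.13
[  0.43   -0.202   0.196 -30.      0.   ] err mm 0.0 deg 0.0 [ 1.23  0.16 -1.16  2.56  2.08  0.48 -0.79] maxstep 0.74
[  0.534  -0.262   0.196 -
[... 1775 characters left out ...]
241   0.196 -45.      0.   ] err mm 0.0 deg 0.0 [-0.46  0.27  0.58  2.35  1.74  0.34 -0.8 ] maxstep 0.14
== yaw -50
[  0.38  -0.25   0.28 -15.    35.  ] err mm 0.0 deg 0.0 [-0.49 -0.07  0.97  2.07  0.02  0.94  1.79] maxstep 0.13
[  0.48   -0.142   0.27  -50.     35.   ] err mm 0.0 deg 0.0 [-0.64  0.12  0.84  1.98  0.03  0.95  0.87] maxstep 0.13
[  0.48   -0.142   0.25  -50.     15.   ] err mm 0.0 deg 0.0 [-0.86  0.    0.75  2.24  0.68  0.71  0.11] maxstep 0.13
[  0.48   -0.142   0.196 -50.      0.   ] err mm 0.0 deg 0.0 [-0.88  0.19  0.63  2.47  1.35  0.6  -0.77] maxstep 0.13
[  0.557  -0.234   0.196 -50.      0.   ] err mm 0.0 deg 0.0 [-0.61  0.33  0.72  2.31  1.51  0.34 -0.69] maxstep 0.13
```

Run:
```python
from simp import *
q0=np.array(bot.observe()["joint_positions"])
B=[.625,-.315,.22]
for yaw,back in ((-38,.08),(-42,.08),(-42,.12),(-45,.1)):
    print("== yaw",yaw)
    a=fin(B,yaw,back);f=fin(B,yaw)
    run(q0,[(.39,-.22,.27,-20,30),(*a[:2],.26,yaw,30),(*a[:2],.22,yaw,15),(*a,yaw,0),(*f,yaw,0)])
```

```text
== yaw -38
[  0.39  -0.22   0.27 -20.    30.  ] err mm 0.0 deg 0.0 [-0.33 -0.12  0.69  2.16  0.1   0.81  1.53] maxstep 0.10
[  0.479  -0.201   0.26  -38.     30.   ] err mm 0.0 deg 0.0 [-0.38  0.09  0.66  2.04  0.06  0.79  1.14] maxstep 0.10
[  0.479  -0.201   0.22  -38.     15.   ] err mm 0.0 deg 0.0 [-0.46  0.03  0.6   2.31  0.61  0.41  0.53] maxstep 0.12
[  0.479  -0.201   0.194 -38.      0.   ] err mm 0.0 deg 0.0 [-0.47  0.12  0.49  2.54  1.93  0.42 -0.92] maxstep 0.21
[  0.542  -0.25    0.194 -38.      0.   ] err mm 0.0 deg 0.0 [-0.3   0.24  0.49  2.39  2.14  0.29 -1.01] maxstep 0.21
== yaw -42
[  0.39  -0.22   0.27 -20.    30.  ] err mm 0.0 deg 0.0 [-0.33 -0.12  0.69  2.16  0.1   0.81  1.53] maxstep 0.10
[  0.487  -0.191   0.26  -42.     30.   ] err mm 0.0 deg 0.0 [-0.4   0.1   0.64  2.02  0.09  0.81  1.02] maxstep 0.10
[  0.487  -0.191   0.22  -42.     15.   ] err mm 0.0 deg 0.0 [-0.53  0.06  0.62  2.28  0.64  0.46  0.39] maxstep 0.12
[  0.487  -0.191   0.194 -42.      0.   ] err mm 0.0 deg 0.0 [-0.6   0.15  0.56  2.51  1.75  0.46 -0.86] maxstep 0.17
[  0.547  -0.245   0.194 -
[... 573 characters left out ...]
0.547  -0.245   0.194 -42.      0.   ] err mm 0.0 deg 0.0 [-0.31  0.25  0.43  2.37  1.87  0.35 -0.85] maxstep 0.14
== yaw -45
[  0.39  -0.22   0.27 -20.    30.  ] err mm 0.0 deg 0.0 [-0.33 -0.12  0.69  2.16  0.1   0.81  1.53] maxstep 0.10
[  0.48  -0.17   0.26 -45.    30.  ] err mm 0.0 deg 0.0 [-0.42  0.08  0.59  2.04  0.14  0.82  0.86] maxstep 0.10
[  0.48  -0.17   0.22 -45.    15.  ] err mm 0.0 deg 0.0 [-0.54  0.05  0.54  2.29  0.7   0.53  0.22] maxstep 0.11
[  0.48   -0.17    0.194 -45.      0.   ] err mm 0.0 deg 0.0 [-0.66  0.15  0.51  2.51  1.57  0.54 -0.82] maxstep 0.14
[  0.551  -0.241   0.194 -45.      0.   ] err mm 0.0 deg 0.0 [-0.46  0.28  0.58  2.35  1.75  0.34 -0.81] maxstep 0.14
```

Run:
```python
from simp import *
delta(Rtool(Rscoop(-20,30),45),[.39,-.22,.27])
```

```text
turn [ 2.54 22.63  5.  ] shift cm [-4.    2.98 -3.94] rows>= 2.2
```

>>> apply_moves(series=[[[0.7,6,1.3],[-1,0.8,-1],0],[[1.3,12,2.5],[-2,1.5,-2],0],[[2,17,3.8],[-3,2.3,-3],0],[[2.5,22.6,5],[-4,3,-4],0],[[2.5,22.6,5],[-4,3,-4],0]])

```text
clock: 8.88
tcp_pos: [0.3939, -0.2196, 0.2725]
tcp_rot: [0.171, 0.976, -0.022, 0.131]
contact_force: [-0.0, -0.1, -1.6]
gripper_width: 0.0217
```

Run:
```python
from simp import *
s=bot.observe();print(s["tcp_pos"],s["joint_positions"],s["clock"])
a=fin([.625,-.315,.22],-42,.12)
delta(Rtool(Rscoop(-20,30),45),[.39,-.22,.27])
for f in (.5,1): delta(Rtool(Rscoop(-20-22*f,30),45),[.39+f*(a[0]-.39),-.22+f*(a[1]+.22),.26])
```

```text
[ 0.39394424 -0.21962372  0.27247023] [-0.3228748  -0.11247376  0.68113945  2.15400303  0.0896458   0.81010684
  1.53522915] 8.875
turn [0.1  0.27 0.1 ] shift cm [ 0.41 -0.17  0.14] rows>= 0.1
turn [ 2.97  0.26 10.72] shift cm [-1.48  3.6   1.7 ] rows>= 1.0
turn [ 5.84  0.25 21.34] shift cm [-3.63  7.37  2.29] rows>= 2.1
```

The controller tracks my fitted kinematics, so I can yaw now.

>>> apply_moves(series=[[[1.5,0,5.4],[-0.7,1.8,0.8],0],[[3,0.2,10.7],[-1.5,3.6,1.7],0],[[4.4,0.2,16],[-2.5,5.5,2],0],[[5.8,0.2,21.3],[-3.6,7.4,2.3],0],[[5.8,0.2,21.3],[-3.6,7.4,2.3],0]])

```text
clock: 9.5
tcp_pos: [0.4549, -0.1633, 0.257]
tcp_rot: [0.355, 0.926, -0.047, 0.121]
contact_force: [-0.7, -1.6, -1.3]
gripper_width: 0.0219
```

Run:
```python
from simp import *
s=bot.observe();print(s["tcp_pos"],s["joint_positions"],s["clock"],s["contact_force"])
a=fin([.625,-.315,.22],-42,.12);print(a)
for f in (15,7.5,0): delta(Rtool(Rscoop(-42,f),45),[a[0],a[1],.2+f/15*.02])
```

```text
[ 0.45487927 -0.16334158  0.25695796] [-0.37532119  0.02706706  0.52087258  2.09463142  0.17917737  0.81470025
  0.87300696] 9.5 [-0.69308165 -1.59492372 -1.30269227]
[ 0.45764379 -0.16431179  0.1942    ]
turn [ -0.02 -15.13   0.05] shift cm [0.69 0.12 3.64] rows>= 1.4
turn [-2.000e-02 -2.263e+01  5.000e-02] shift cm [0.94 0.12 4.61] rows>= 2.1
turn [-1.000e-02 -3.013e+01  5.000e-02] shift cm [1.2  0.12 5.57] rows>= 2.8
```

>>> apply_moves(series=[[[0,-5,0],[0.2,0,1.2],0],[[0,-10,0],[0.5,0.1,2.4],0],[[0,-15,0],[0.7,0.1,3.6],0],[[0,-19,0],[0.8,0.1,4.1],0],[[0,-22.5,0],[0.9,0.1,4.6],0],[[0,-26.5,0],[1.1,0.1,5.1],0],[[0,-30,0],[1.2,0.1,5.6],0],[[0,-30,0],[1.2,0.1,5.6],0]])

```text
clock: 10.5
tcp_pos: [0.4538, -0.1669, 0.1986]
tcp_rot: [0.331, 0.864, -0.139, 0.353]
contact_force: [-1.1, -1.1, -1.5]
gripper_width: 0.0213
```

```bash
python3 - <<'E'
from simp import *
s=bot.observe();print(s["tcp_pos"],s["joint_positions"],s["clock"],s["contact_force"])
a=fin([.625,-.315,.22],-42,.12)
delta(Rtool(Rscoop(-42,0),45),[a[0],a[1],.2])
cv2.imwrite("pics/s7.png",viewer.grab_frame("scene")[:,:,::-1])
cv2.imwrite("pics/t7.png",viewer.grab_frame("top")[:,:,::-1])
c=cam("wrist"); np.savez("w7.npz",K=c[0],D=c[1],R=c[2],t=c[3])
cv2.imwrite("pics/w7.png",viewer.grab_frame("wrist")[:,:,::-1])
E
python3 - <<'E'
import cv2,numpy as np
t=cv2.imread("pics/t7.png");s=cv2.imread("pics/s7.png")
im=np.zeros((600,800,3),np.uint8)
im[:,:400]=cv2.resize(t[110:290,380:500],(400,600),interpolation=cv2.INTER_CUBIC)
im[:480,400:]=cv2.resize(s[60:240,130:280],(400,480),interpolation=cv2.INTER_CUBIC)
cv2.imwrite("pics/c7.png",im)
E
```

```text
[ 0.45383623 -0.16690829  0.19864458] [-0.51045048  0.07490875  0.31543465  2.55475104  1.57804109  0.58156263
 -0.78264006] 10.5 [-1.06067472 -1.10238121 -1.52713603]
turn [-0.35 -0.4   0.23] shift cm [-0.17  0.45 -0.02] rows>= 0.1
```

View pics/c7.png

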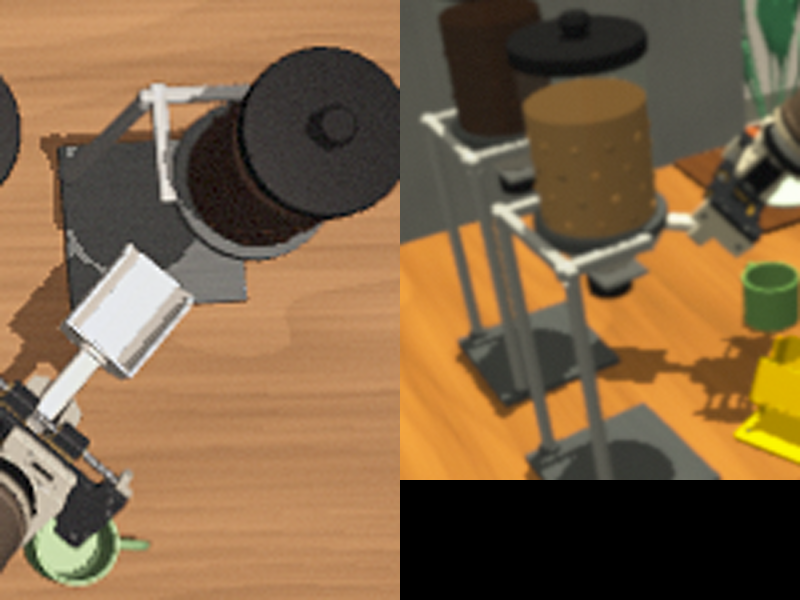

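View pics/w7.png

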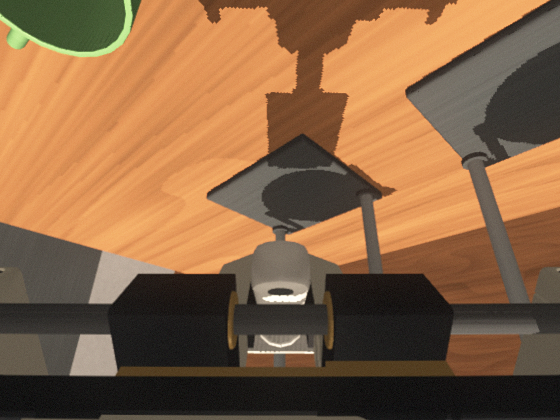

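The top crop shows the scoop level-looking and open side up, short of the dark silo. The wrist view shows the handle unmoved in the jaws. The pocket has play, so I'll check the scoop's real tilt against the tool using the scene picture taken right after the draw.

Run:
```python
from h import *
im=cv2.imread("pics/s4.png"); crop(im,280,140,360,240,6,"pics/s4c.png")
```

```text
(no output)
```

View pics/s4c.png

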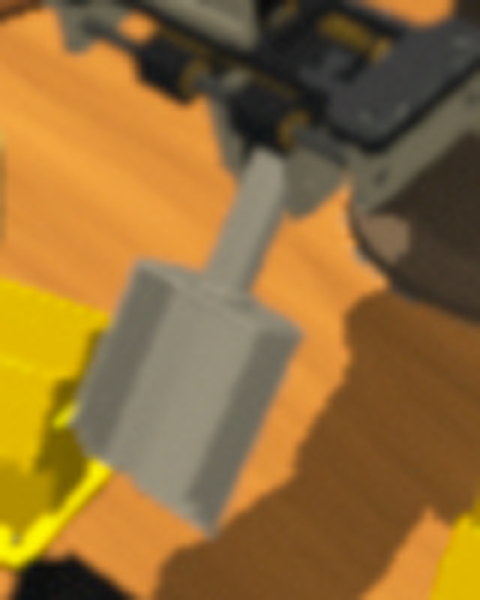

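Run:
```python
from simp import *
np.set_printoptions(precision=1,suppress=True)
S=cam("scene")
tp=np.array([.39934693,.20555056,.28033476]); q=[-0.78921447,0.26749465,0.34687649,1.75726723,-0.16949173,1.38712978,1.32136009]
R=fk(np.array(q),v)[1]; Rs=R@np.linalg.inv(Rtool(np.eye(3),45)); o=tp-Rs@TO
def on(c,px,y):
    cc,d=ray(c,[px]); cl=Rs.T@(cc-o); dl=Rs.T@d[0]; return 1e3*(cl+dl*(y-cl[1])/dl[1])
off=np.array([280,140])
for n,p,y in (("BL",(140,262),-.038),("FL",(75,425),-.038),("BR",(300,333),.038),("FR",(212,532),.038)):
    print(n,on(S,np.array(p)/6+off,y))
print("expected px",[(n,(proj(S,[o+Rs@np.array(X)])[0]-off)*6) for n,X in dict(BL=(0,-.038,.048),FL=(.105,-.038,.048),BR=(0,.038,.048),FR=(.105,.038,.048),BRb=(0,.038,0),FRb=(.105,.038,0)).items()])
# top view t7
s=bot.observe();R=Ro.from_quat(s["tcp_rot"]).as_matrix();Rs=R@np.linalg.inv(Rtool(np.eye(3),45));o=np.array(s["tcp_pos"])-Rs@TO
T=cam("top");off=np.array([380,110]);k=10/3
for n,p in (("FL",(130,245)),("FR",(193,298)),("BL",(65,325)),("BR",(127,378))):
    cc,d=ray(T,[np.array(p)/k+off]);cl=Rs.T@(cc-o);dl=Rs.T@d[0];print(n,1e3*(cl+dl*(.048-cl[2])/dl[2]))
print(Ro.from_matrix(Rs).as_euler('ZYX',degrees=True),o)
```

```text
BL [ -0.7 -38.   42.5]
FL [ 80.5 -38.   39.9]
BR [-4.2 38.  18.5]
FR [93.8 38.  17.8]
expected px [('BL', array([131.9, 262.3])), ('FL', array([ 43.6, 472.3])), ('BR', array([257.2, 337.5])), ('FR', array([161.3, 554.7])), ('BRb', array([319.7, 344.2])), ('FRb', array([225.5, 553.6]))]
FL [85.5 36.4 48. ]
FR [ 85.4 -36.2  48. ]
BL [-7.8 34.6 48. ]
BR [ -8.2 -36.8  48. ]
[-42.2   0.2  -0.2] [ 0.5 -0.2  0.2]
```

Run:
```python
from h import *
t=cv2.imread("pics/t7.png");
a=cv2.resize(t[175:255,380:450],(525,600),interpolation=cv2.INTER_CUBIC);b=cv2.resize(cv2.imread("pics/top0.png")[240:300,125:165],(267,400),interpolation=cv2.INTER_CUBIC)
im=np.zeros((600,800,3),np.uint8);im[:,:525]=a;im[:400,530:797]=b;cv2.imwrite("pics/t7c.png",im)
```

```text
(no output)
```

View pics/t7c.png

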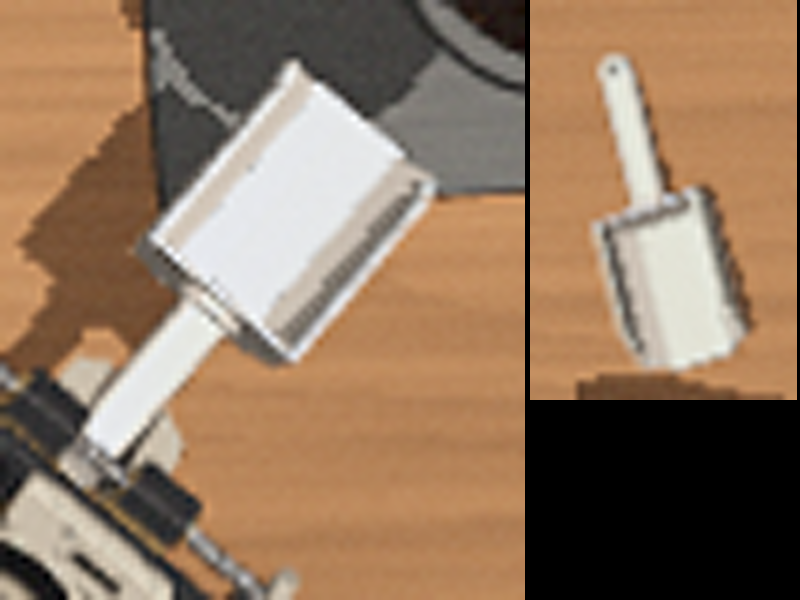

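Run:
```python
from simp import *
np.set_printoptions(precision=1,suppress=True)
s=bot.observe();R=Ro.from_quat(s["tcp_rot"]).as_matrix();Rs=R@np.linalg.inv(Rtool(np.eye(3),45));o=np.array(s["tcp_pos"])-Rs@TO
T=cam("top");off=np.array([380,175]);k=7.5
for n,p,z in (("lipL",(297,65),0),("lipR",(435,185),0),("lipmid",(365,122),.0),("lipmid3",(365,122),.003),("rimBL",(152,238),.048),("rimBR",(292,352),.048),("rimBmid",(225,296),.048),("botBL",(143,250),0),("botBR",(278,360),0),("hand/bowl",(205,290),.038)):
    cc,d=ray(T,[np.array(p)/k+off]);cl=Rs.T@(cc-o);dl=Rs.T@d[0];print(n,1e3*(cl+dl*(z-cl[2])/dl[2]))
```

```text
lipL [100.  31.   0.]
lipR [ 98.7 -42.8   0. ]
lipmid [100.   -4.8   0. ]
lipmid3 [99.2 -4.5  3. ]
rimBL [-4.6 34.4 48. ]
rimBR [ -3.2 -35.9  48. ]
rimBmid [-3.4 -2.  48. ]
botBL [ 0.1 30.3  0. ]
botBR [  1.5 -39.5   0. ]
hand/bowl [-4.5  4.6 38. ]
```

Run:
```python
from h import *
im=cv2.imread("pics/w7.png"); crop(im,210,220,350,370,4,"pics/w7c.png")
```

```text
(no output)
```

View pics/w7c.png

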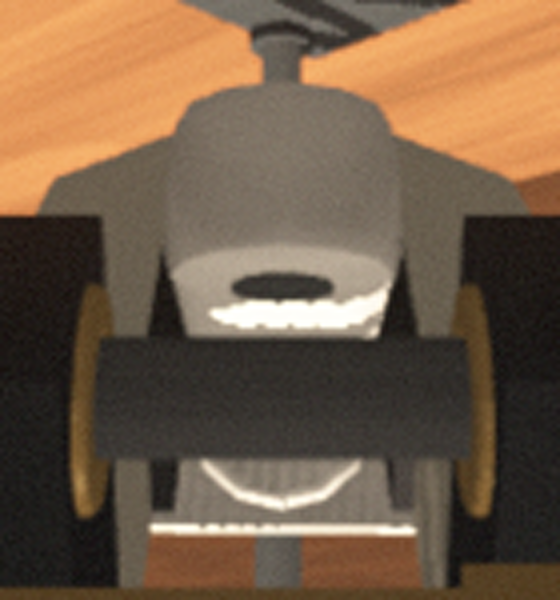

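Run:
```python
from simp import *
m=viewer.camera_model("wrist");K=np.array(m["mtx"]);D=np.array(m["D"]);M=np.array(m["mount"])
R_ts=np.linalg.inv(Rtool(np.eye(3),45)) # scoop->tool for level: tool coords = Rtool^T * scoop
Rt=Rtool(np.eye(3),45)
def px(X,dx,dz,de,off=np.zeros(3)):
    # X scoop pts mm; rotated by pitch de (nose down +) about grip (-60,0,30), shifted
    g=np.array([-60,0,30.]); Y=(Ro.from_euler('Y',de,degrees=True).apply(X-g)+g+[dx,0,dz])/1e3
    t=(Y-TO)@Rt # tool coords
    c=(t-M[:3,3])@M[:3,:3]
    return cv2.projectPoints(c,np.zeros(3),np.zeros(3),K,D)[0].reshape(-1,2)
X=np.array([[-113,0,22],[-113,0,38],[0,0,48],[0,11,48],[-113,11,38],[-113,11,22],[-113,-11,22]],float)
print(px(X,0,0,0).round(1)); print(px(X,-5,0,0).round(1)); print(px(X,-5,0,3).round(1))
obs=np.array([241.3,282.,351.8])
r=least_squares(lambda p:px(X[:3],*p)[:,1]-obs,[0,0,0]);print(r.x,r.cost)
for d in ([1.5,0,0],[0,1.5,0],[0,0,1],[0,0,-1]): print(d,least_squares(lambda p:px(X[:3],*p)[:,1]-obs-d,[0,0,0]).x)
```

```text
[[283.3 238.9]
 [283.6 282.7]
 [282.  349.5]
 [299.7 349.5]
 [316.2 282.7]
 [314.  238.9]
 [252.7 238.9]]
[[283.5 233.2]
 [283.7 278.3]
 [282.1 348.6]
 [300.1 348.6]
 [317.7 278.3]
 [315.3 233.2]
 [251.6 233.2]]
[[283.5 240.2]
 [283.7 287.2]
 [282.  343.3]
 [299.9 343.3]
 [318.  287.1]
 [315.8 240.2]
 [251.2 240.2]]
[ 7.44164529 -0.9043104  -1.54011023] 1.7771458472818954e-26
[1.5, 0, 0] [11.87575452 -1.75832908 -1.98518744]
[0, 1.5, 0] [ 3.95159516  0.04119116 -0.92042058]
[0, 0, 1] [ 7.20922284 -0.56863386 -1.81943301]
[0, 0, -1] [ 7.67118923 -1.240789   -1.2593068 ]
```

```bash
cat > wr.py <<'E'
from simp import *
m=viewer.camera_model("wrist");K=np.array(m["mtx"]);D=np.array(m["D"]);M=np.array(m["mount"])
Rt=Rtool(np.eye(3),45)
def px(X,dx,dz,de):
    g=np.array([-60,0,30.]); Y=(Ro.from_euler('Y',de,degrees=True).apply(X-g)+g+[dx,0,dz])/1e3
    t=(Y-TO)@Rt; c=(t-M[:3,3])@M[:3,:3]
    return cv2.projectPoints(c,np.zeros(3),np.zeros(3),K,D)[0].reshape(-1,2)
E
python3 - <<'E'
from wr import *
X=np.array([[-113,0,38],[0,0,48]],float)
for dx in (-8,-6,-4,-2,0,3):
    r=least_squares(lambda p:px(X,dx,*p)[:,1]-[281.5,351.8],[0,0]);print(dx,r.x.round(2))
E
```

```text
-8 [ 1.99 -0.08]
-6 [ 1.6  -0.28]
-4 [ 1.22 -0.48]
-2 [ 0.83 -0.68]
0 [ 0.44 -0.88]
3 [-0.14 -1.18]
```

Run:
```python
from h import *
s=cv2.imread("pics/s7.png");t=cv2.imread("pics/t7.png")
im=np.zeros((600,800,3),np.uint8)
im[:400,:400]=cv2.resize(s[105:145,155:195],(400,400),interpolation=cv2.INTER_CUBIC)
im[:400,400:]=cv2.resize(s[135:175,190:230],(400,400),interpolation=cv2.INTER_CUBIC)
im=cv2.convertScaleAbs(im,alpha=1.6,beta=10)
cv2.imwrite("pics/ch.png",im[:400])
cv2.imwrite("pics/pl.png",cv2.convertScaleAbs(cv2.resize(cv2.imread("pics/top0.png")[140:210,390:465],(750,700)[:2] if 0 else (600,560),interpolation=cv2.INTER_CUBIC),alpha=1.4))
```

```text
(no output)
```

View pics/ch.png

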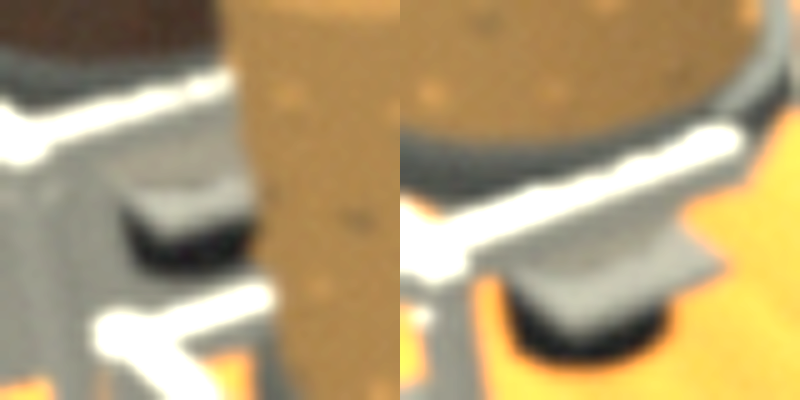

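View pics/pl.png

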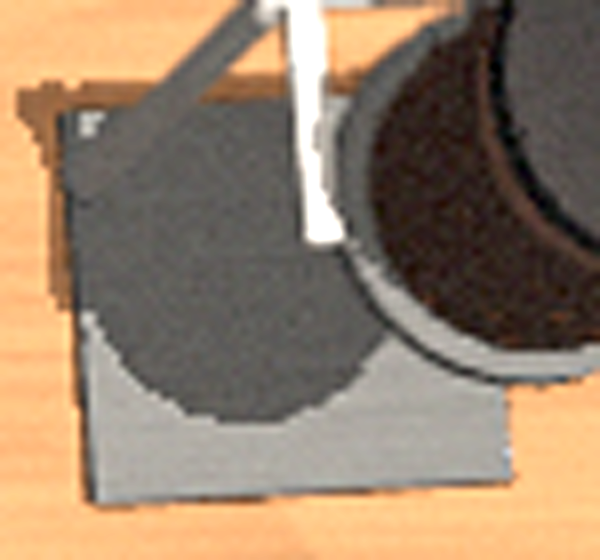

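Run:
```python
from h import *
np.set_printoptions(precision=4,suppress=True)
S=cam("scene");T=cam("top");a=np.linspace(0,2*np.pi,73)
circ=lambda x,y:np.c_[x+.024*np.cos(a),y+.024*np.sin(a),a*0+.25]
from scipy.optimize import least_squares
def ex(p): q=proj(S,circ(*p));return np.array([q[:,0].min(),q[:,1].max(),q[:,0].max()])
print("dark",least_squares(lambda p:ex(p)[:2]-[167.2,132.5],[.62,-.31]).x)
r=least_squares(lambda p:ex(p)-[200.5,171.5,216.8],[.62,-.03]);print("light",r.x,r.fun)
q=np.array([(97,499),(512,480),(72,110)])/8+[390,140];P=plane(T,q,.012);print(P)
fm=(P[0]+P[1])/2; w=(P[1]-P[0]);n=np.array([-w[1],w[0],0])/np.linalg.norm(w);print(np.linalg.norm(w),fm+.065*n, np.linalg.norm(P[2]-P[0]),n)
```

```text
dark [ 0.6248 -0.3181]
light [ 0.631  -0.0303] [-0.3848 -0.0252  0.3837]
[[ 0.5588 -0.231   0.012 ]
 [ 0.5629 -0.4071  0.012 ]
 [ 0.7253 -0.2284  0.012 ]]
0.17613349016751143 [ 0.6258 -0.3176  0.012 ] 0.16654167569069186 [0.9997 0.0232 0.    ]
```

Run:
```python
from simp import *
s=bot.observe();q=np.array(s["joint_positions"])
f=np.array([.6255,-.318,.22])+Rscoop(-42,0)@[-.1012,0,-.0265];print(f)
run(q,[(*f,-42,0.3)])
for k in (.5,1): delta(Rtool(Rscoop(-42,.3*k),45),np.array(s["tcp_pos"])+k*(f-s["tcp_pos"]))
```

```text
[ 0.55029374 -0.25028398  0.1935    ]
[  0.55   -0.25    0.194 -42.      0.3  ] err mm 0.0 deg 0.0 [-0.27  0.26  0.41  2.35  1.86  0.34 -0.83] maxstep 0.05
turn [-0.31 -0.09 -0.  ] shift cm [-4.2   0.1   4.67] rows>= 1.0
turn [-0.31  0.06 -0.  ] shift cm [-8.41  0.2   9.34] rows>= 2.0
```

>>> apply_moves(series=[[[0,0,0],[-0.8,0,0.9],0],[[0,0,0],[-2,0,2.2],0],[[0,0,0],[-3.3,0.1,3.7],0],[[-0.2,0,0],[-4.7,0.1,5.2],0],[[-0.3,0,0],[-6.1,0.1,6.8],0],[[-0.3,0,0],[-7.4,0.2,8.2],0],[[-0.3,0,0],[-8.4,0.2,9.3],0],[[-0.3,0,0],[-8.4,0.2,9.3],0]])

```text
clock: 11.65
tcp_pos: [0.5512, -0.2508, 0.1944]
tcp_rot: [0.332, 0.862, -0.137, 0.357]
contact_force: [-1.0, 0.1, -1.6]
gripper_width: 0.0219
```

Run:
```python
from simp import *
s=bot.observe();print(s["clock"],s["joint_positions"],s["contact_force"])
f=np.array([.6255,-.318,.22])+Rscoop(-42,0)@[-.1012,0,-.0265]
delta(Rtool(Rscoop(-42,.3),45),f)
a=viewer.grab_frame("scene")[:,:,::-1];b=viewer.grab_frame("top")[:,:,::-1];c=viewer.grab_frame("wrist")[:,:,::-1]
for n,i in zip("stw",(a,b,c)): cv2.imwrite(f"pics/{n}8.png",i)
im=np.zeros((600,800,3),np.uint8)
im[:,:400]=cv2.resize(b[110:290,380:500],(400,600),interpolation=cv2.INTER_CUBIC)
im[:480,400:]=cv2.resize(a[60:240,130:280],(400,480),interpolation=cv2.INTER_CUBIC)
cv2.imwrite("pics/c8.png",im)
```

```text
11.65 [-0.27971928  0.25661839  0.42382409  2.35588902  1.88562486  0.34773982
 -0.85693934] [-0.97801465  0.08095552 -1.58372516]
turn [-0.04  0.24 -0.07] shift cm [ 0.13 -0.02 -0.01] rows>= 0.0
```

View pics/c8.png

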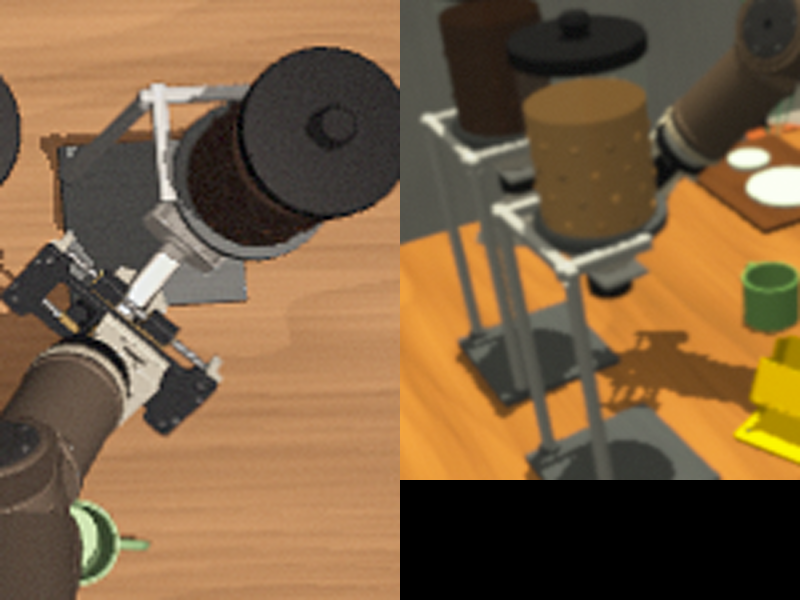

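View pics/w8.png

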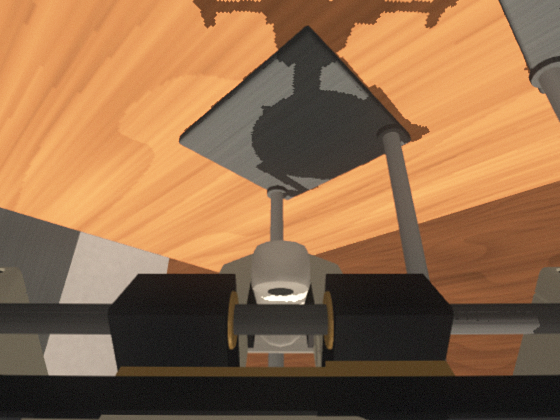

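Run:
```python
from simp import *
np.set_printoptions(precision=4,suppress=True)
W=cam("wrist")
P=plane(W,[(305,28),(182,139),(407,134),(280,196)],.012);print(P)
s=bot.observe();R=Ro.from_quat(s["tcp_rot"]).as_matrix();Rs=R@np.linalg.inv(Rtool(np.eye(3),45))
print("bowl est",np.array(s["tcp_pos"])+Rs@[.1012,0,.0268],Ro.from_matrix(Rs).as_euler('ZYX',degrees=True))
T=cam("top");print("rim back px->",plane(T,[np.array([(148,217),(215,262)])[0]/(10/3)+[380,110],np.array([215,262])/(10/3)+[380,110]],.22))
```

```text
[[ 0.552  -0.2283  0.012 ]
 [ 0.5617 -0.3975  0.012 ]
 [ 0.71   -0.2215  0.012 ]
 [ 0.715  -0.3994  0.012 ]]
bowl est [ 0.6254 -0.3171  0.2205] [-41.9855   0.137    0.0258]
rim back px-> [[ 0.6144 -0.2573  0.22  ]
 [ 0.5724 -0.3153  0.22  ]]
```

The rim measured in the top view puts the bowl's middle at (0.627, -0.316), against the chute at about (0.625, -0.317), so the two agree. I'll let it settle, then check once more.

>>> apply_moves(series=[[[0,0,0],[0,0,0],0],[[0,0,0],[0,0,0],0],[[0,0,0],[0,0,0],0],[[0,0,0],[0,0,0],0]])

```text
clock: 12.3
tcp_pos: [0.5507, -0.2497, 0.1943]
tcp_rot: [0.331, 0.863, -0.137, 0.357]
contact_force: [-0.4, -0.2, -1.4]
gripper_width: 0.0216
```

Run:
```python
from simp import *
s=bot.observe();R=Ro.from_quat(s["tcp_rot"]).as_matrix();Rs=R@np.linalg.inv(Rtool(np.eye(3),45))
print(s["clock"],s["contact_force"],np.abs(s["qd"]).max(),s["gripper_width"],np.array(s["tcp_pos"])+Rs@[.1012,0,.0268],Ro.from_matrix(Rs).as_euler('ZYX',degrees=True))
cv2.imwrite("pics/t9.png",viewer.grab_frame("top")[:,:,::-1])
w=viewer.grab_frame("wrist")[:,:,::-1]; print("wrist diff near handle",np.abs(w[235:365,240:320].astype(int)-cv2.imread("pics/w8.png")[235:365,240:320]).mean())
```

```text
12.3 [-0.44993498 -0.16272791 -1.40569202] 0.0014389575838091749 0.021561701190296073 [ 0.62589744 -0.31742035  0.22088681] [-4.20002977e+01  9.30675285e-02  4.11194619e-02]
wrist diff near handle 3.0603846153846153
```

View pics/t9.png

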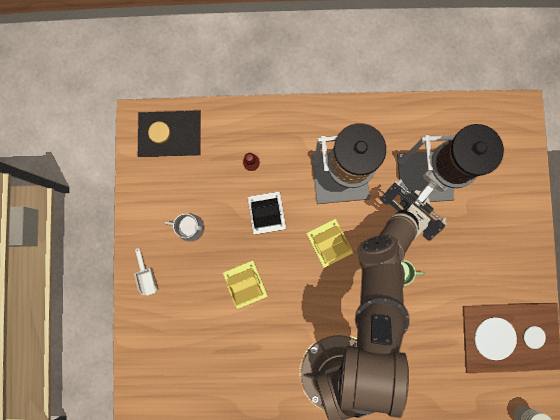

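The scoop is still and under the dark silo's chute. The cup (405,272), tamper (251,161) and pitcher (188,227) stand where they did at the start. Handing in.

```bash
python3 -c "
from workcell import sign_off
print(sign_off())"
```

```text
the job is handed in; nothing more can be done
None
```

I drew the scoop out of its slanted holder, turned it level with the bowl facing up, and handed the job in at about 12.4 s. It was still held in the gripper under the dark silo's chute.

**Last checks**
- **Position:** the middle of the bowl is at about (0.626, -0.317, 0.221). The chute's opening measured about (0.625, -0.318, 0.250), so the bowl is roughly 3 cm straight below it.
- **Level:** the scoop is level to about 0.1° by the arm's pose. The wrist view suggests it may sit up to about 1° nose-up in the jaws.
- **Hold:** the wrist force was only about the scoop's own weight, the joints were still, and the jaws were at 21.6 mm on the 22 mm handle.
- **Surroundings:** the cup, tamper and pitcher looked unmoved in the top view. No force reading suggested contact with a silo, and I saw none in the pictures.

**What disagreed or went wrong**
- **Chute position:** a rougher wrist-view reading of the silo's base plate put the chute about 5 mm away, at (0.622, -0.313).
- **Grip point:** my first estimate of where I held the handle was off by about 4 mm along its length, and I corrected for this before the final approach.
- **Levelling:** the first attempt stopped about 8° short near two joint limits. I re-approached with the scoop turned -42° in heading and levelled it there.

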